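# Set up a feed roller on V-blocks for a run-out check

## Robot

A 7-joint arm with a two-finger parallel gripper is mounted at the origin on a cart in front of the work surface, level with it; the furniture and walls round the work are solid. World frame = base frame: x ahead of the robot, y to its left, z up, the work surface at z = 0. Lengths are in m, angles in rad, forces in N, time in s.
With the tool pointing down it reaches from about 0.425 to 0.925 m from the base axis. Payload 6.8 kg.
Tool frame: the origin (TCP) lies at the very end of the fingers, on their centre line; the grasp point (between the pads) lies 19 mm behind it (r.tcp_to_grasp is the distance from the TCP to the grasp point, in m); z points along the fingers, y is the line along which they close (so a half turn about z gives the same grasp; the last joint's range is limited). The gripper opens to 85 mm and grips with 20 to 120 N. Pads are 22 mm wide; open, the fingers measure 114 mm over their backs; the gripper's body (76 mm by 85 mm) begins 54 mm behind the grasp point. The pads swing forward as they close: fully open they stand 13 mm farther back than shut.
Start: joints at [1.053, 0.477, 0.022, 1.555, -0.011, 1.109, -0.083], TCP at [0.269, -0.619, 0.203] pointing down, gripper open.
Joint ranges: [-2.96, 2.96], [-0.34, 2.1], [-1.41, 1.46], [0.24, 2.44], [-1.37, 4.51], [0.17, 1.92], [-2.96, 2.96]. Speed limits (rad/s): [2.39, 2.39, 3.14, 3.14, 3.14, 3.14, 3.14].

## Interface

Orientations are given as a rotation vector (axis times angle).
In Python, from bench import r gives the robot as it stands.
- The arm moves only by the tool step_arm, never from a script. Its argument "moves" is a list of rows, each a list of 7 numbers: the shift along the tool's x, y, z in mm, then the turn, a rotation vector about the tool's x, y, z in rad, then the finger opening in mm, from 0 to 85.4. A call has 1 to 8 rows; each row is the pose to reach, as a shift and turn from the pose commanded when the call began, along the tool's axes at that moment; what a row does not reach only later rows make up. A row lasts 1/10 s, in which the tool goes at most 50 mm and 8.59 degrees, less where a joint would pass 70% of its speed; a pose out of reach is approached as far as the arm can. A call with a gripper value outside its range is refused whole. The fingers move at their own pace and stop on an object; "grip_force" is the grip in N (left out, the last holds). Time passes only in rows, so rows that repeat a pose let the fingers close. It gives the time, the measured TCP pose, the force, the opening and the grip force at its end, in the units of the state.
- r.get_obs(): the state, without advancing time (a new reading comes with each control period).
- r.grab_frame(name): name is "side" or "top" or "wrist"; returns a dict with "image" (480x640x3 uint8, red, green, blue), "depth" (480x640 float32, m along the optical axis (not along the pixel's ray), 0 where there is no reading), "mtx" (3x3 intrinsics, pixels), "rvec" (rotation vector, rad) and "tvec" (3), from world to camera coordinates, as OpenCV has them. Camera axes: x right, y down, z forward; pixel columns grow to the right and rows downward; lengths in m; the calibration is good to about 2 mm. A picture is of the moment at which its call begins.
- r.hand_in(): hands the job in; it is judged then, once.
The state is a dict: "clock": time; "joints": joint angles; "qvel": joint speeds; "tau": joint torques, N m; "tcp_pos": TCP position; "orientation": TCP orientation; "contact_force": force on the tool from outside, world axes, zero at the start; "moment": the same for the moment, N m; "grip_width": finger opening in m; "gripper_force": force on a finger pad.
Only numpy, scipy, OpenCV 4.12 (cv2) and the standard library are available. Lean on these libraries where they do the work, as an engineer would, in place of code of your own. Each camera call takes 0.05 s, during which the arm holds its last target. There are 200 camera calls.

## Task

Set up the feed roller for a run-out check on the granite plate: first stand the orange V-block on the outlined mark beside the brass stop and the blue V-block on the other mark, both with their V running towards the stop. Then lower the roller gently into the two Vs, thick journal in the orange block and its end just short of the stop, so that it lies level with the black drum hanging clear midway between the blocks, and last stand the dial gauge on the plate behind the roller with its plunger tip resting on top of the drum at the middle. Leave the oil bottle standing where it is.

Things in the scene. Friction and masses are not known exactly. Their poses are not given: they have to be found in the camera images.
- plate: Dark granite plate, fixed, 170 (x) x 270 (y) x 27 mm; origin: centre of underside, x to its back, y to its left (brass stop). White outlines on top, 4 mm larger all round than the blocks' feet, are centred at x -35, y +62 (orange) and x -35, y -62 mm (blue). A steel post 24 x 16 mm, 60 mm high, at x -35, y 114 to 130 mm holds the brass stop, an 8 mm pin along -y: tip at x -35, y 105, z 72 mm
- orange_block: Orange V-block, loose, 0.2 kg, 50 mm (x) wide, 26 mm (y) thick, 48 mm high, flat sides; origin: centre of underside, z up. A 90 degree V open at the top, 40 mm wide and 20 mm deep (apex 28 mm above the underside), runs through it along y
- blue_block: Blue V-block, loose, 0.2 kg, 42 mm (x) wide, 26 mm (y) thick, 52 mm high, flat sides; origin: centre of underside, z up. A 90 degree V open at the top, 28 mm wide and 14 mm deep (apex 38 mm above the underside), runs through it along y
- roller: Feed roller, loose, 0.35 kg, 194 mm long: black drum 40 mm in diameter, 70 mm long, between a thick steel journal (24 mm diameter, 62 mm long, +y side) and a thin one (10 mm, 62 mm, -y side). Origin: on the axis at the drum's middle, near the balance point. It may spin about y. Its axis is level 44 mm above the worktop in the cradle, 72 mm in the V-blocks on the plate
- gauge: Dial gauge on a stand, loose, 0.55 kg: dark steel foot 56 (x) x 50 (y) x 26 mm; origin: centre of its underside, z up. Grip its square aluminium column, 20 x 20 mm, central, top at 148 mm, above 110 mm. The gauge (43 mm across, 20 mm thick, 98 to 141 mm high) is held 60 mm out to -x, white dial facing -x, plunger pointing down at x -60, y 0
- gauge_tip (a point): Lowest point of the gauge's plunger, a 6 mm steel ball: at x -60 mm, y 0 from the gauge's origin, 61 mm above the foot's underside when not pressed
- gauge_plunger (a joint): Travel of the gauge's sprung plunger in m: 0 hanging free, grows as it is pushed up, stop at 0.010; light spring, 0.4 N at first, 1.6 N at the end. About 0.004 on top of the drum when all is in place
- cradle: Wooden cradle holding the roller at the start, fixed: board 66 (x) x 180 (y) x 12 mm; origin: centre of its underside, y along the roller. Two uprights 48 (x) x 14 (y) mm at y +72 and -72 mm, up to 44 mm high, with open U notches (1 mm play beside each journal); the drum hangs free between them, 12 mm above the board
- oil_bottle: Small amber oil bottle with a green cap, loose, standing behind the plate: 38 mm in diameter, 91 mm high; origin: centre of its underside. Not to be moved. (Round about: a white 3D printer, 0.54 m high, stands left of it, front at x 0.51 m, right side at y 0.11 m; hand tools hang at x 0.65 to 0.74, y -0.16 to 0.05 m, from 0.44 m height up)

How it is judged:
By the outcome, as a careful person would: the job done as asked, in the order asked, and still so for the second after the job is handed in, with the robot touching nothing.
It also fails if it takes over 112 s, if anything falls off the work surface, if the arm or the gripper's body presses on something with over 40 N, if the wrist force passes 120 N, or if a joint passes its speed limit or range.

## Working session

There is one attempt and no reset: what is moved stays moved. The work goes in short steps, Python scripts to look and compute and a tool call to move; the robot and the scene stay as the last step left them, time stands still between calls to the robot, and variables do not carry over. Pictures are saved under pics/ and viewed, at most 16 in all, crops included, and the job is handed in when it is done.

Besides the shell and the picture viewer there is one more tool, called after "Call:" in YAML: its name, and indented under it one key for each argument. step_arm: Moves the arm, as the interface text tells. Its arguments: {"type":"object","properties":{"moves":{"type":"array","items":{"type":"array","items":{"type":"number"}}},"grip_force":{"type":"number"}},"required":["moves"]}

```bash
mkdir -p pics; ls
cat > h.py <<'E'
import numpy as np, cv2
from bench import r
from scipy.spatial.transform import Rotation as R
def grab(n,save=None):
    f=r.grab_frame(n)
    if save: cv2.imwrite(f'pics/{save}.png',f['image'][:,:,::-1])
    return f
def world(f):
    "world xyz for each pixel from depth"
    h,w=f['depth'].shape; u,v=np.meshgrid(np.arange(w),np.arange(h))
    d=f['depth']; K=f['mtx']
    c=np.stack([(u-K[0,2])/K[0,0]*d,(v-K[1,2])/K[1,1]*d,d],-1)
    M=cv2.Rodrigues(np.array(f['rvec'],float))[0]
    return (c-np.array(f['tvec']).ravel())@M
def ray(f,uv,z):
    K=f['mtx'];M=cv2.Rodrigues(np.array(f['rvec'],float))[0];t=np.array(f['tvec']).ravel()
    uv=np.atleast_2d(uv).astype(float); d=np.c_[(uv-K[[0,1],[2,2]])/K[[0,1],[0,1]],np.ones(len(uv))]@M
    o=-t@M
    return o+d*((z-o[2])/d[:,2])[:,None]
def st():
    o=r.get_obs(); print('t',round(o['clock'],2),'tcp',np.round(o['tcp_pos'],4),'F',np.round(o['contact_force'],1),'w',round(float(o['grip_width']),4))
    print(np.round(R.from_rotvec(o['orientation']).as_matrix(),3).tolist()); return o
E
python3 - <<'E'
from h import *
for n in('top','side'):
    f=grab(n,n+'0'); 
    M=cv2.Rodrigues(np.array(f['rvec'],float))[0]; print(n,-np.array(f['tvec']).ravel()@M,M[2],f['mtx'][0,0],(f['depth']>0).mean())
st()
E
```

```text
pics
top [ 0.28220269 -0.12889762  1.27798241] [ 1.81078940e-01  7.84325605e-05 -9.83468561e-01] 515.3009247759059 0.996142578125
side [ 0.50824701 -0.9911255   0.39748983] [ 0.00516226  0.93510221 -0.35434054] 471.7818973261232 0.9960091145833333
t 0.1 tcp [ 0.2687 -0.6186  0.2023] F [-0.1 -0.3  0.1] w 0.0853
[[0.917, 0.398, -0.001], [0.398, -0.917, 0.001], [-0.0, -0.002, -1.0]]
```

View pics/top0.png

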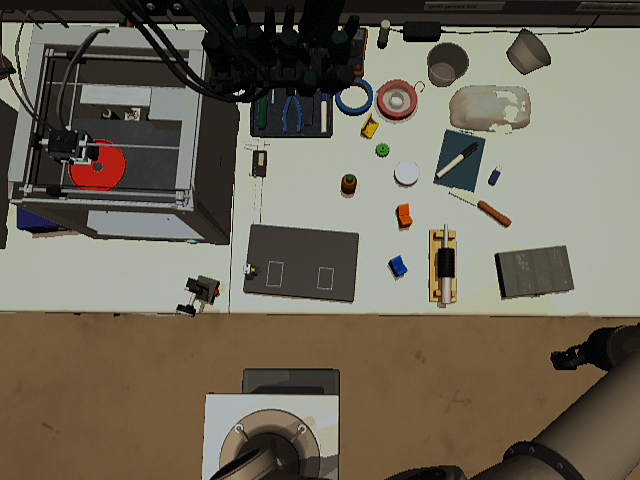

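View pics/side0.png

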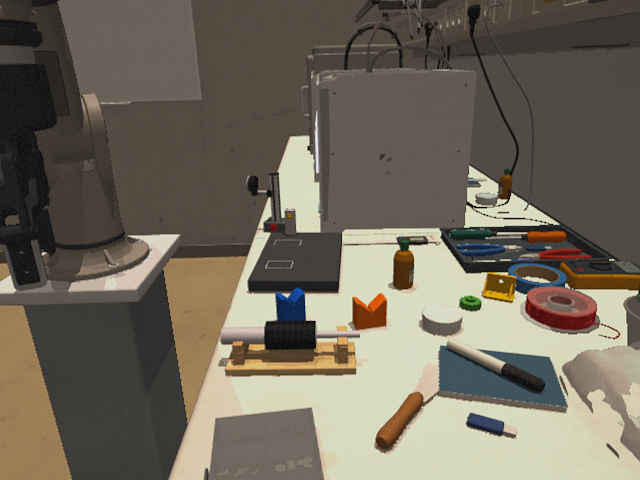

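Top: plate at (300,263), stop at its left (250,270), orange block (404,216), blue (398,266), roller in the cradle (443,265) with thick journal towards the robot, gauge at (200,290), bottle (349,184). Side view confirms this, with both V-blocks standing upright.

```bash
cat > m.py <<'E'
from h import *
def hsvmask(f,name):
    h=cv2.cvtColor(f['image'],cv2.COLOR_RGB2HSV); H,S,V=[h[...,i].astype(int) for i in range(3)]
    return {'orange':(H>4)&(H<14)&(S>180)&(V>90),'blue':(H>105)&(H<120)&(S>170)&(V>70),'dark':(V<75)&(S<90)}[name]
def rect(P):
    (c,s,a)=cv2.minAreaRect((P[:,:2]*1000).astype(np.float32)); return np.round(c,1),np.round(s,1),round(a,1)
def big(m):
    n,l,s,c=cv2.connectedComponentsWithStats(m.astype(np.uint8)); 
    return l==1+np.argmax(s[1:,4])
E
python3 - <<'E'
from m import *
f=grab('top');W=world(f)
def roi(x0,x1,y0,y1):
    m=np.zeros((480,640),bool);m[y0:y1,x0:x1]=1;return m
for n,ro in(('orange',(385,420,195,235)),('blue',(380,415,245,285))):
    m=hsvmask(f,n)&roi(*ro); P=W[m]; print(n,m.sum(),rect(P),P[:,2].max(), 'top',rect(P[P[:,2]>.038]))
# plate
m=big((np.abs(W[...,2]-.027)<.006)&roi(235,370,215,310)); print('plate',rect(W[m]),np.median(W[m][:,2]))
g=cv2.cvtColor(f['image'],cv2.COLOR_RGB2GRAY)
for x0,x1 in((262,290),(312,340)):
    mm=(g>130)&roi(x0,x1,255,298); uv=np.argwhere(mm)[:,::-1]; print('outline',len(uv),rect(ray(f,uv,.027)))
m=roi(420,470,215,310)&(W[...,2]>.02)&(W[...,2]<.08); P=W[m]; print('roller/cr',rect(P))
d=big(m&(g<60)); print('drum',rect(W[d]),W[d][:,2].max())
m=roi(420,470,215,310)&(W[...,2]>.005)&(W[...,2]<.018);print('board',rect(W[m]))
m=roi(170,225,265,320)&(W[...,2]>.015);P=W[m];
for a,b in((.015,.04),(.09,.138),(.142,.16)):
    Q=P[(P[:,2]>a)&(P[:,2]<b)]; print('gauge',a,b,len(Q),rect(Q) if len(Q)>2 else '')
m=roi(335,362,170,198)&(W[...,2]>.02);print('bottle',rect(W[m]),W[m][:,2].max())
i=f['image'].copy()
c=np.hstack([cv2.resize(i[265:325,170:230],(400,400),interpolation=2),cv2.resize(i[235:295,380:440],(400,400),interpolation=2)])
cv2.imwrite('pics/c1.png',c[:,:,::-1])
E
```

```text
orange 176 (array([ 582.3, -320.7]), array([46.7, 25.4]), 10.5) 0.050965048067635334 top (array([ 582.3, -320.7]), array([46.7, 25.4]), 10.5)
blue 177 (array([ 381.7, -214.7]), array([ 42.1, 259.5]), 40.0) 1.2779824065793108 top (array([ 381.7, -214.7]), array([ 41.8, 259.5]), 40.1)
plate (array([465.9, -66.9]), array([269.9, 170.8]), 85.5) 0.027149420139182902
outline 52 (array([421.8,   2.8]), array([46.1, 88.4]), 89.2)
outline 21 (array([ 424.2, -125.8]), array([35.4, 47.5]), 83.5)
roller/cr (array([ 461.9, -416.6]), array([ 48.5, 192.2]), 88.3)
drum (array([ 433.3, -415.8]), array([ 39.7, 131.6]), 87.6) 0.07024206060568405
board (array([ 470. , -423.4]), array([122.2, 234.5]), 88.5)
gauge 0.015 0.04 344 (array([397.2, 162.7]), array([56.6, 55.9]), 74.0)
gauge 0.09 0.138 296 (array([368.7, 178. ]), array([40.5, 79.6]), 81.3)
gauge 0.142 0.16 107 (array([371.2, 174.8]), array([21.4, 78.1]), 74.0)
bottle (array([ 482.4, -148.2]), array([ 36.9, 400.6]), 79.2) 1.2779824065793108
```

View pics/c1.png

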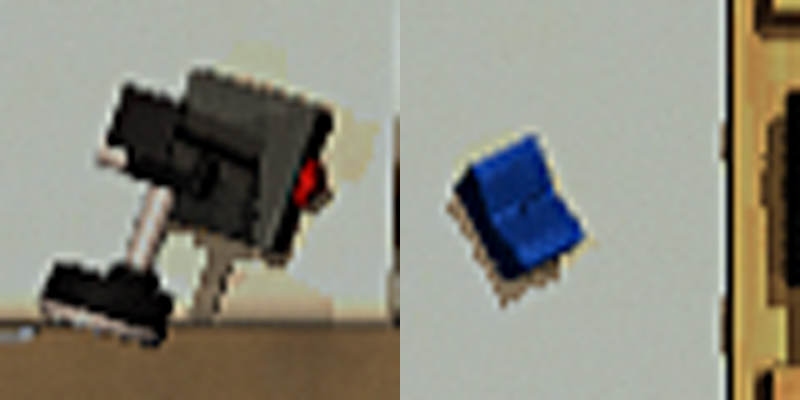

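Crops: gauge column top at about (150,135) left crop, dial at (110,300), so the gauge arm points towards the robot with yaw near -16°. The blue block is turned about 30°, its V running up-left to down-right or so. Redo measurement without zero-depth pixels.

```bash
cat >> m.py <<'E'
def roi(x0,x1,y0,y1):
    m=np.zeros((480,640),bool);m[y0:y1,x0:x1]=1;return m
def plan(x,y,z,yaw):
    "print shift (mm, tool axes) and turn about tool z from the measured pose; yaw deg = heading of tool x"
    o=r.get_obs(); A=R.from_rotvec(o['orientation']); T=R.from_euler('z',yaw,degrees=True)*R.from_rotvec([np.pi,0,0])
    print('shift',np.round(A.inv().apply(np.array([x,y,z])-np.array(o['tcp_pos'])*1000),1),'turn',np.round((A.inv()*T).as_rotvec(),3))
E
python3 - <<'E'
from m import *
f=grab('top');W=world(f);ok=(f['depth']>0)&(W[...,2]<.3)
for n,ro in(('orange',(385,420,195,235)),('blue',(380,415,245,285))):
    m=hsvmask(f,n)&roi(*ro)&ok; P=W[m]; m2=roi(*ro)&ok&(W[...,2]>.03)
    print(n,rect(P),P[:,2].max(),'h>30',rect(W[m2]))
m=ok&roi(420,470,215,310)&(W[...,2]>.005)&(W[...,2]<.016);print('board',rect(W[m]))
m=ok&roi(420,470,215,310)&(W[...,2]>.05);P=W[m];print('roller',rect(P))
Q=P[P[:,2]>.061];print('drum',rect(Q),Q[:,2].max())
m=ok&roi(170,225,265,320)
for a,b in((.018,.03),(.09,.143),(.145,.16)):
    Q=W[m&(W[...,2]>a)&(W[...,2]<b)];print('gauge',a,len(Q),rect(Q) if len(Q)>2 else '')
m=ok&roi(335,362,165,198)&(W[...,2]>.02);print('bottle',rect(W[m]),W[m][:,2].max())
o=st()
plan(582,-321,200,10)
f=grab('wrist');M=cv2.Rodrigues(np.array(f['rvec'],float))[0];A=R.from_rotvec(o['orientation']).as_matrix()
print('cam in tool',A.T@(-np.array(f['tvec']).ravel()@M-np.array(o['tcp_pos'])),(A.T@M.T).round(2).tolist(),f['mtx'][0,0])
E
```

```text
orange (array([ 582.3, -320.4]), array([47.3, 26. ]), 11.1) 0.0526733376338912 h>30 (array([ 584. , -320.3]), array([51.3, 26.8]), 12.7)
blue (array([ 455.6, -302.6]), array([39.9, 24.7]), 26.5) 0.05767350874537051 h>30 (array([ 456.5, -302.3]), array([42.3, 26.3]), 28.6)
board (array([ 472.3, -422.4]), array([120. , 238.5]), 88.5)
roller (array([ 462.1, -416.4]), array([ 38.9, 189.8]), 88.3)
drum (array([ 438.2, -415.8]), array([ 29. , 119.1]), 88.5) 0.06987787570425723
gauge 0.018 296 (array([397.6, 164. ]), array([56.9, 56.4]), 74.5)
gauge 0.09 351 (array([369. , 177.7]), array([41. , 79.4]), 79.5)
gauge 0.145 97 (array([372. , 177.7]), array([22.6, 78.3]), 68.4)
bottle (array([ 660.7, -182.3]), array([35.9, 36.8]), 8.5) 0.09518297650004907
t 0.2 tcp [ 0.2688 -0.6187  0.2026] F [-0.3  0.7 -0.7] w 0.0853
[[0.917, 0.398, -0.001], [0.398, -0.917, 0.001], [-0.0, -0.001, -1.0]]
shift [ 405.9 -148.3    2.7] turn [-0.001  0.     0.235]
cam in tool [ 0.07564697 -0.00084027 -0.1711873 ] [[0.0, -0.95, -0.3], [1.0, -0.0, 0.0], [-0.0, -0.3, 0.95]] 369.62008560896084
```

Call:
step_arm:
  moves:
    - [200, -75, 0, 0, 0, 0.1, 60]
    - [406, -148, 0, 0, 0, 0.2, 60]
    - [406, -148, 10, 0, 0, 0.2, 60]
    - [406, -148, 20, 0, 0, 0.2, 60]
    - [406, -148, 50, 0, 0, 0.2, 60]
    - [406, -148, 50, 0, 0, 0.2, 60]
    - [406, -148, 50, 0, 0, 0.2, 60]
    - [406, -148, 50, 0, 0, 0.2, 60]
  grip_force: 30

```text
clock: 1.05
tcp_pos: [0.5575, -0.3449, 0.1599]
orientation: [3.124, 0.329, 0.0]
contact_force: [0.1, -0.8, 0.3]
grip_width: 0.0601
gripper_force: 0.0
```

Call:
step_arm:
  moves:
    - [0, 0, 0, 0, 0, 0, 60]
    - [0, 0, 0, 0, 0, 0, 60]

```text
clock: 1.25
tcp_pos: [0.5572, -0.3445, 0.1596]
orientation: [-3.123, -0.334, 0.001]
contact_force: [-0.6, -0.8, 0.7]
grip_width: 0.06
gripper_force: 0.0
```

```bash
cat >> m.py <<'E'
def block(name,hmin=.03,save=None):
    f=grab('wrist',save);W=world(f);m=hsvmask(f,name)&(f['depth']>0)&(W[...,2]<.12)
    m=big(m);z=W[m][:,2]; P=W[m&(W[...,2]>z.max()-.022)]
    print(name,m.sum(),rect(P),'zmax',z.max().round(4)); return f,W,m
E
python3 - <<'E'
from m import *
st(); block('orange',save='w1'); plan(583,-320.5,12,12)
E
```

```text
t 1.25 tcp [ 0.5572 -0.3445  0.1596] F [-0.6 -0.8  0.7] w 0.06
[[0.977, 0.212, -0.001], [0.212, -0.977, 0.001], [-0.001, -0.001, -1.0]]
orange 913 (array([ 572.6, -322. ]), array([22.6, 24.6]), 12.0) zmax 0.0501
shift [ 32.1 -19.9 147.9] turn [0.    0.001 0.001]
```

View pics/w1.png

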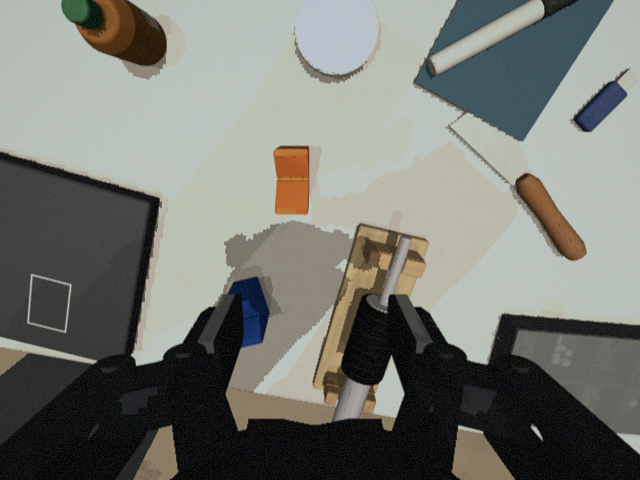

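Wrist view: orange block at (292,180), well aligned with the tool; blue at (248,312) and cradle at (370,310) clear.

```bash
cat >> m.py <<'E'
def near(cam,x,y,rad,z0,z1,f=None):
    f=f or grab(cam);W=world(f);m=(f['depth']>0)&(np.hypot(W[...,0]-x/1e3,W[...,1]-y/1e3)<rad/1e3)&(W[...,2]>z0/1e3)&(W[...,2]<z1/1e3)
    m=big(m); print(cam,m.sum(),rect(W[m]),'z',np.percentile(W[m][:,2],[2,50,98]).round(4)); return f,W,m
E
python3 - <<'E'
from m import *
f,_,_=near('wrist',583,-320.5,40,20,60); near('wrist',583,-320.5,40,36,60,f); near('wrist',456,-302,40,36,60,f)
E
```

```text
wrist 2249 (array([ 585.1, -319.2]), array([50., 26.]), 11.7) z [0.0256 0.0411 0.0493]
wrist 816 (array([ 569.5, -322.5]), array([18., 26.]), 11.8) z [0.0364 0.0446 0.0493]
wrist 797 (array([ 459.9, -306.1]), array([43.3, 17.6]), 25.5) z [0.0365 0.0465 0.053 ]
```

Call:
step_arm:
  moves:
    - [32.5, -18.8, 40, 0, 0, 0, 60]
    - [32.5, -18.8, 80, 0, 0, 0, 60]
    - [32.5, -18.8, 115, 0, 0, 0, 60]
    - [32.5, -18.8, 138, 0, 0, 0, 60]
    - [32.5, -18.8, 149, 0, 0, 0, 60]
    - [32.5, -18.8, 149, 0, 0, 0, 60]
    - [32.5, -18.8, 149, 0, 0, 0, 10]
    - [32.5, -18.8, 149, 0, 0, 0, 10]

```text
clock: 2.15
tcp_pos: [0.5852, -0.3223, 0.0132]
orientation: [3.123, 0.328, 0.004]
contact_force: [0.4, -0.5, 0.7]
grip_width: 0.0317
gripper_force: 0.0
```

Call:
step_arm:
  moves:
    - [0, 0, 0, 0, 0, 0, 10]
    - [0, 0, 0, 0, 0, 0, 10]
    - [0, 0, 0, 0, 0, 0, 10]
    - [0, 0, 0, 0, 0, 0, 10]

```text
clock: 2.55
tcp_pos: [0.5843, -0.3212, 0.0114]
orientation: [3.124, 0.329, 0.0]
contact_force: [0.8, 0.8, 0.0]
grip_width: 0.0097
gripper_force: 0.0
```

Run:
```python
from m import *
f=grab('wrist','w2');st();near('wrist',583,-320.5,50,20,60,f);near('top',583,-320.5,40,30,60)
```

```text
t 2.6 tcp [ 0.5842 -0.3212  0.0113] F [-0.1  0.5  0.7] w 0.01
[[0.978, 0.208, 0.0], [0.208, -0.978, -0.0], [0.0, 0.0, -1.0]]
wrist 6477 (array([ 587.5, -321.1]), array([53.3, 35. ]), 32.5) z [0.0236 0.0443 0.0587]Traceback (most recent call last):
  File "<stdin>", line 2, in <module>
  File "m.py", line 22, in near
    m=big(m); print(cam,m.sum(),rect(W[m]),'z',np.percentile(W[m][:,2],[2,50,98]).round(4)); return f,W,m
  File "m.py", line 9, in big
    return l==1+np.argmax(s[1:,4])
                ~~~~~~~~~^^^^^^^^^
    return _wrapfunc(a, 'argmax', axis=axis, out=out, **kwds)
    return bound(*args, **kwds)
ValueError: attempt to get argmax of an empty sequence
```

View pics/w2.png

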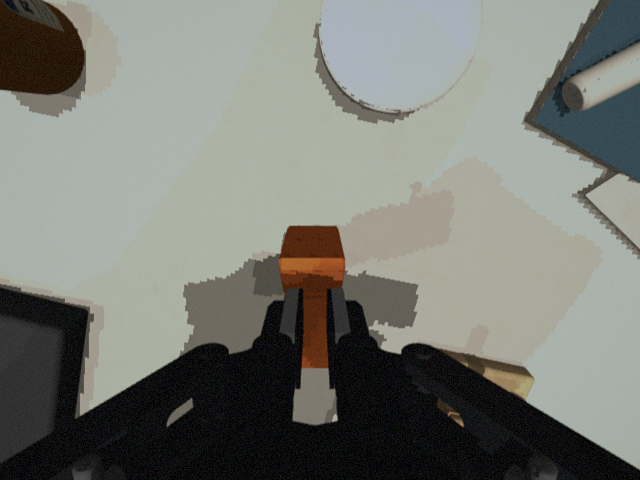

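Wrist view: the fingers at (315,330) are closed to 10 mm with the orange block seen at (312,260), apparently not between the pads. Check its position by depth.

Run:
```python
from m import *
f=grab('wrist');W=world(f)
for v in range(225,400,12):
    for u in(290,314,338): print(u,v,(W[v,u]*1000).round(0),f['image'][v,u],end=' | ')
    print()
f=grab('top');W=world(f);m=hsvmask(f,'orange')&roi(385,420,195,240)&(f['depth']>0);P=W[m];print(rect(P),P[:,2].min(),P[:,2].max())
```

```text
290 225 [ 607. -303.    1.] [140 143 128] | 314 225 [ 610. -315.    2.] [136 124 114] | 338 225 [ 612. -327.    0.] [166 160 147] | 
290 237 [ 607. -304.   22.] [85 39 20] | 314 237 [ 610. -315.   23.] [89 46 28] | 338 237 [ 612. -326.   22.] [87 45 22] | 
290 249 [ 608. -305.   39.] [82 35  9] | 314 249 [ 609. -315.   38.] [83 41 10] | 338 249 [ 612. -324.   39.] [84 39  9] | 
290 261 [ 606. -306.   49.] [168 103  48] | 314 261 [ 608. -315.   48.] [170 103  49] | 338 261 [ 610. -324.   47.] [166  86  42] | 
290 273 [ 600. -307.   45.] [148  70  27] | 314 273 [ 602. -317.   45.] [137  64  30] | 338 273 [ 604. -326.   47.] [145  72  35] | 
290 285 [ 591. -308.   36.] [73 34 14] | 314 285 [ 592. -319.   36.] [77 35 13] | 338 285 [ 595. -329.   37.] [75 35 14] | 
290 297 [ 593. -309.   52.] [52 53 50] | 314 297 [ 584. -320.   29.] [67 26  8] | 338 297 [ 597. -327.   54.] [49 49 47] | 
290 309 [ 593. -310.   61.] [57 56 54] | 314 309 [ 580. -321.   34.] [81 37  9] | 338 309 [ 597. -326.   63.] [52 53 51] | 
290 321 [ 593. -310.   70.] [57 51 57] | 314 321 [ 576. -322.   37.] [83 33 15] |
[... 314 characters left out ...]
92.] [ 6 16 15] | 314 357 [ 566. -324.   49.] [104  52  27] | 338 357 [ 595. -325.   89.] [13 16 20] | 
290 369 [ 591. -312.   93.] [ 7  8 14] | 314 369 [ 524. -333.   -0.] [127 123 114] | 338 369 [ 589. -327.   86.] [2 0 2] | 
290 381 [ 582. -313.   87.] [ 6  4 16] | 314 381 [ 516. -335.   -1.] [129 122 112] | 338 381 [ 585. -328.   86.] [15 17 13] | 
290 393 [ 579. -314.   88.] [0 2 4] | 314 393 [ 508. -336.    0.] [128 122 111] | 338 393 [ 581. -329.   87.] [16 11 10] | Traceback (most recent call last):
  File "<stdin>", line 6, in <module>
    return umr_minimum(a, axis, None, out, keepdims, initial, where)
ValueError: zero-size array to reduction operation minimum which has no identity
```

Call:
step_arm:
  moves:
    - [0, 0, 0, 0, 0, 0, 60]
    - [0, 0, 0, 0, 0, 0, 60]
    - [0, 0, 0, 0, 0, 0, 60]
    - [0, 0, 0, 0, 0, 0, 60]
    - [0, 0, 0, 0, 0, 0, 60]
    - [0, 0, 0, 0, 0, 0, 60]

```text
clock: 3.35
tcp_pos: [0.5841, -0.3212, 0.0112]
orientation: [3.124, 0.329, 0.0]
contact_force: [-0.4, -0.9, -0.4]
grip_width: 0.0601
gripper_force: 0.0
```

Run:
```python
from m import *
st();f=grab('wrist','w3');grab('side','s3');W=world(f)
a=cv2.imread('pics/w3.png')[200:480,160:480];b=cv2.imread('pics/s3.png')[230:390,280:460]
cv2.imwrite('pics/c3.png',np.hstack([cv2.resize(a,(400,350)),cv2.resize(b,(394,350))]))
```

```text
t 3.35 tcp [ 0.5841 -0.3212  0.0112] F [-0.4 -0.9 -0.4] w 0.0601
[[0.978, 0.208, 0.0], [0.208, -0.978, -0.0], [0.0, 0.0, -1.0]]
```

View pics/c3.png

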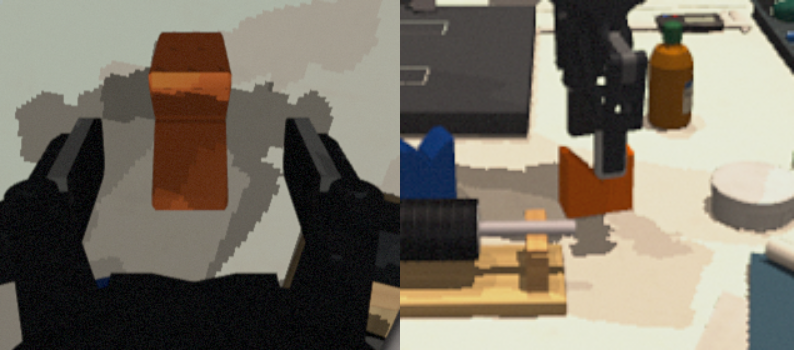

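Open fingers: wrist crop shows block untouched between the pads; side crop shows the finger tip at (610,178), ending about mid-block. I measure the real tip height.

Run:
```python
from m import *
f=grab('side');W=world(f)
for v in range(285,330,3): print(v,(W[v,376]*1000).round(0),(W[v,372]*1000).round(0),f['image'][v,376])
```

```text
285 [ 587. -383.   99.] [ 583. -375.   95.] [33 30 34]
288 [ 587. -385.   95.] [ 582. -380.   93.] [22 23 26]
291 [ 588. -383.   89.] [ 585. -360.   78.] [29 25 30]
294 [ 590. -365.   76.] [ 585. -361.   73.] [27 31 27]
297 [ 590. -365.   70.] [ 585. -362.   69.] [29 28 29]
300 [ 590. -366.   66.] [ 585. -362.   64.] [31 31 32]
303 [ 590. -368.   62.] [ 584. -364.   60.] [26 24 25]
306 [ 591. -364.   55.] [ 585. -360.   53.] [27 29 29]
309 [ 591. -363.   49.] [ 585. -359.   47.] [67 63 62]
312 [ 595. -332.   26.] [ 589. -332.   27.] [125  53   6]
315 [ 595. -332.   21.] [ 588. -333.   22.] [126  52  10]
318 [ 595. -330.   15.] [ 589. -333.   16.] [127  53  10]
321 [ 595. -332.   10.] [ 589. -333.   11.] [127  50  10]
324 [ 595. -332.    5.] [ 589. -332.    5.] [131  57  10]
327 [ 595. -333.   -0.] [ 589. -332.   -1.] [176 144 120]
```

Call:
step_arm:
  moves:
    - [1, -2, 10, 0, 0, 0, 60]
    - [1, -2, 20, 0, 0, 0, 60]
    - [1, -2, 29, 0, 0, 0, 60]
    - [1, -2, 29, 0, 0, 0, 60]

```text
clock: 3.9
tcp_pos: [0.5832, -0.3183, -0.0201]
orientation: [-3.123, -0.329, 0.005]
contact_force: [-0.8, 0.1, 0.4]
grip_width: 0.0602
gripper_force: 0.0
```

Run:
```python
from m import *
print(r.tcp_to_grasp,[a for a in dir(r) if a[0]!='_']);st()
f=grab('side');W=world(f)
P=W[270:345,340:400].reshape(-1,3);P=P[(abs(P[:,0]-.587)<.012)&(P[:,1]<-.340)&(P[:,1]>-.37)&(P[:,2]>.005)]
print(P[:,2].min(),len(P))
```

```text
0.0187 ['Unreachable', 'get_obs', 'grab_frame', 'hand_in', 'tcp_to_grasp']
t 3.9 tcp [ 0.5832 -0.3183 -0.0201] F [-0.8  0.1  0.4] w 0.0602
[[0.978, 0.208, -0.003], [0.208, -0.978, 0.001], [-0.003, -0.002, -1.0]]
0.010574801673548155 534
```

Call:
step_arm:
  moves:
    - [0, 0, 0, 0, 0, 0, 15]
    - [0, 0, 0, 0, 0, 0, 15]
    - [0, 0, 0, 0, 0, 0, 15]
    - [0, 0, 0, 0, 0, 0, 15]
    - [0, 0, 0, 0, 0, 0, 15]
    - [0, 0, 0, 0, 0, 0, 15]
    - [0, 0, 0, 0, 0, 0, 15]

```text
clock: 4.65
tcp_pos: [0.5851, -0.3193, -0.0172]
orientation: [3.124, 0.329, 0.001]
contact_force: [-0.4, 0.2, 4.8]
grip_width: 0.0252
gripper_force: 30.7
```

Call:
step_arm:
  moves:
    - [0, 0, -10, 0, 0, 0, 15]
    - [0, 0, -40, 0, 0, 0, 15]
    - [0, 0, -80, 0, 0, 0, 15]
    - [0, 0, -120, 0, 0, 0, 15]
    - [-12, -35, -145, 0, 0, 0.05, 15]
    - [-24, -70, -145, 0, 0, 0.1, 15]
    - [-36, -105, -145, 0, 0, 0.15, 15]
    - [-50, -145, -145, 0, 0, 0.2, 15]

```text
clock: 5.45
tcp_pos: [0.5045, -0.1868, 0.1275]
orientation: [3.141, 0.011, 0.0]
contact_force: [1.1, 0.5, -1.6]
grip_width: 0.0255
gripper_force: 30.1
```

Run:
```python
from m import *
st();plan(430,-66,130,-4.5)
```

```text
t 5.45 tcp [ 0.5045 -0.1868  0.1275] F [ 1.1  0.5 -1.6] w 0.0255
[[1.0, 0.007, 0.0], [0.007, -1.0, -0.0], [0.0, 0.0, -1.0]]
shift [ -73.6 -121.3   -2.5] turn [ 0.    -0.     0.086]
```

Call:
step_arm:
  moves:
    - [-25, -40, 0, 0, 0, 0.03, 15]
    - [-50, -80, 0, 0, 0, 0.06, 15]
    - [-72, -120, 0, 0, 0, 0.086, 15]
    - [-72, -120, 0, 0, 0, 0.086, 15]
    - [-72, -120, 0, 0, 0, 0.086, 15]

```text
clock: 5.95
tcp_pos: [0.4318, -0.0675, 0.1275]
orientation: [3.139, -0.116, -0.0]
contact_force: [0.4, -0.2, -0.9]
grip_width: 0.0254
gripper_force: 30.2
```

Run:
```python
from m import *
st();f=grab('wrist','w4')
W=world(f)
g=cv2.cvtColor(f['image'],cv2.COLOR_RGB2GRAY)
near('wrist',466,-67,200,18,36,f)
Pl=ray(f,np.argwhere(np.ones((480,640)))[:,::-1],.027).reshape(480,640,3)
for y,x in((-2.3,436),(-126,426)):
    m=(g>110)&(abs(Pl[...,0]*1000-x)<42)&(abs(Pl[...,1]*1000-y)<30)&(abs(W[...,2]-.027)<.008)
    print(m.sum(),rect(Pl[m]))
```

```text
t 5.95 tcp [ 0.4318 -0.0675  0.1275] F [ 0.4 -0.2 -0.9] w 0.0254
[[0.997, -0.074, -0.0], [-0.074, -0.997, -0.0], [0.0, 0.0, -1.0]]
wrist 81130 (array([466.8, -66. ]), array([269.9, 169.5]), 85.5) z [0.0259 0.0274 0.0289]
647 (array([435.9,  -1. ]), array([36.2, 59.5]), 85.5)
516 (array([ 425.8, -125. ]), array([36. , 52.4]), 85.5)
```

View pics/w4.png

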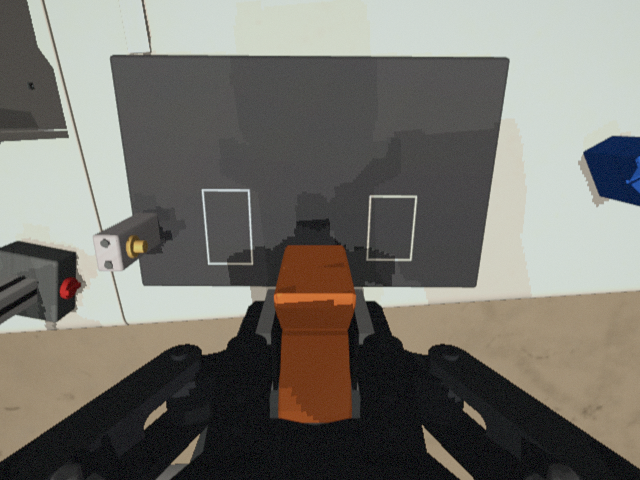

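Wrist view: both outlines clear (left (228,227), right (392,228)), orange block held centrally at (315,330). Stop at (138,245).

Run:
```python
from m import *
f=grab('wrist');W=world(f);o=st()
m=(f['depth']>0)&roi(275,360,240,300)&(W[...,2]>.06)&(f['image'][...,0]>1.5*f['image'][...,2]);P=W[m]
A=R.from_rotvec(o['orientation']).as_matrix();L=(P-o['tcp_pos'])@A*1000
print('zmax',np.percentile(P[:,2],[1,50,95,99,99.8]).round(4)); 
for k in range(3): print(np.percentile(L[:,k],[1,5,50,95,99]).round(1))
plan(436.2,-1.2,127,-4.5)
```

```text
t 6.05 tcp [ 0.4328 -0.069   0.1275] F [-0.2  0.  -2.3] w 0.0254
[[0.997, -0.077, 0.001], [-0.077, -0.997, -0.0], [0.001, 0.0, -1.0]]
zmax [0.1462 0.1787 0.1935 0.1941 0.1947]
[22.  22.7 24.2 24.7 24.8]
[-13.7 -12.6  -1.2  10.3  11.5]
[-66.6 -66.  -51.2 -22.3 -18.8]
shift [ -1.8 -67.9   0.4] turn [ 0.    -0.001  0.002]
```

Call:
step_arm:
  moves:
    - [-1, -34, 0, 0, 0, 0, 15]
    - [-2, -67, 15, 0, 0, 0, 15]
    - [-2, -67, 50, 0, 0, 0, 15]
    - [-2, -67, 85, 0, 0, 0, 15]
    - [-2, -67, 105, 0, 0, 0, 15]
    - [-2, -67, 114, 0, 0, 0, 15]
    - [-2, -67, 114, 0, 0, 0, 15]

```text
clock: 6.75
tcp_pos: [0.4353, -0.0022, 0.0123]
orientation: [3.139, -0.122, -0.003]
contact_force: [-0.2, -0.6, -1.3]
grip_width: 0.0255
gripper_force: 30.2
```

Run:
```python
from m import *
st();plan(436.2,-2,9,-4.5)
```

```text
t 6.75 tcp [ 0.4353 -0.0022  0.0123] F [-0.2 -0.6 -1.3] w 0.0255
[[0.997, -0.078, -0.002], [-0.078, -0.997, -0.0], [-0.002, 0.001, -1.0]]
shift [ 0.9 -0.3  3.3] turn [0.001 0.002 0.001]
```

Call:
step_arm:
  moves:
    - [0.5, 0, 2, 0, 0, 0, 15]
    - [0.5, 0, 3, 0, 0, 0, 15]
    - [0.5, 0, 4, 0, 0, 0, 15]
    - [0.5, 0, 4, 0, 0, 0, 15]

```text
clock: 7.15
tcp_pos: [0.4365, -0.0014, 0.0097]
orientation: [-3.139, 0.12, -0.002]
contact_force: [0.5, -0.4, -2.0]
grip_width: 0.0254
gripper_force: 30.2
```

Call:
step_arm:
  moves:
    - [0, 0, 0.8, 0, 0, 0, 15]
    - [0, 0, 1.5, 0, 0, 0, 15]
    - [0, 0, 1.5, 0, 0, 0, 15]

```text
clock: 7.45
tcp_pos: [0.4365, -0.0014, 0.0096]
orientation: [3.139, -0.12, 0.002]
contact_force: [-7.8, -1.0, 25.9]
grip_width: 0.0253
gripper_force: 33.7
```

Call:
step_arm:
  moves:
    - [0, 0, -1, 0, 0, 0, 15]
    - [0, 0, -1, 0, 0, 0, 30]
    - [0, 0, -1, 0, 0, 0, 42]
    - [0, 0, -1, 0, 0, 0, 42]
    - [0, 0, -40, 0, 0, 0, 42]
    - [0, 0, -80, 0, 0, 0, 42]
    - [0, 0, -120, 0, 0, 0, 50]
    - [0, 0, -120, 0, 0, 0, 60]

```text
clock: 8.25
tcp_pos: [0.4397, -0.0008, 0.1322]
orientation: [-3.138, 0.12, -0.014]
contact_force: [0.8, -0.1, -0.4]
grip_width: 0.0597
gripper_force: 0.0
```

Run:
```python
from m import *
st();f,_,_=near('top',436,-1,45,45,90);near('top',457,-304,40,30,60,f); plan(440,-304,125,27)
```

```text
t 8.25 tcp [ 0.4397 -0.0008  0.1322] F [ 0.8 -0.1 -0.4] w 0.0597
[[0.997, -0.076, 0.009], [-0.076, -0.997, 0.001], [0.009, -0.002, -1.0]]
top 20 (array([418. , -12.1]), array([ 3.8, 16. ]), 84.6) z [0.0461 0.0675 0.076 ]
top 214 (array([ 456.7, -302.7]), array([42.2, 27. ]), 26.4) z [0.0321 0.0475 0.0552]
shift [ 25.  301.9   4.8] turn [ 0.001 -0.006 -0.548]
```

Call:
step_arm:
  moves:
    - [4, 48, 0, 0, 0, -0.1, 60]
    - [8, 96, 0, 0, 0, -0.2, 60]
    - [12, 144, 0, 0, 0, -0.3, 60]
    - [16, 192, 0, 0, 0, -0.4, 60]
    - [20, 240, 0, 0, 0, -0.5, 60]
    - [25, 286, 0, 0, 0, -0.548, 60]
    - [25, 302, 0, 0, 0, -0.548, 60]
    - [25, 302, 0, 0, 0, -0.548, 60]

```text
clock: 9.1
tcp_pos: [0.4362, -0.3071, 0.1259]
orientation: [-3.056, -0.726, 0.004]
contact_force: [0.5, 0.1, 0.2]
grip_width: 0.0598
gripper_force: 0.0
```

Run:
```python
from m import *
st();f,W,m=near('wrist',457,-303,40,20,60);near('wrist',457,-303,40,10,60,f)
(c,s,a)=rect(W[m]);
for yaw in (a,a-90): plan(c[0],c[1],-17,yaw)
# orange block on the plate
f=grab('top');W=world(f);mm=hsvmask(f,'orange')&roi(255,300,250,300)&(f['depth']>0)
print(rect(W[mm]),np.percentile(W[mm][:,2],[2,98]))
```

```text
t 9.1 tcp [ 0.4362 -0.3071  0.1259] F [0.5 0.1 0.2] w 0.0598
[[0.893, 0.45, -0.003], [0.45, -0.893, 0.0], [-0.002, -0.001, -1.0]]
wrist 2486 (array([ 457.6, -301.4]), array([42.2, 26.1]), 27.1) z [0.0285 0.0485 0.0533]
wrist 2542 (array([ 457.6, -301.4]), array([42.2, 26. ]), 26.9) z [0.0176 0.0483 0.0532]
shift [ 20.3   6.8 143. ] turn [-0.002  0.002 -0.004]
shift [ 20.3   6.8 143. ] turn [-1.000e-03  3.000e-03  1.567e+00]
(array([435.4,  -1.8]), array([25.8, 48.7]), 86.9) [0.05249311 0.07733129]
```

Call:
step_arm:
  moves:
    - [20, 6.5, 40, 0, 0, 0, 60]
    - [20, 6.5, 80, 0, 0, 0, 60]
    - [20, 6.5, 115, 0, 0, 0, 60]
    - [20, 6.5, 132, 0, 0, 0, 60]
    - [20, 6.5, 140, 0, 0, 0, 60]
    - [20, 6.5, 140, 0, 0, 0, 60]
    - [20, 6.5, 140, 0, 0, 0, 60]
    - [20, 6.5, 140, 0, 0, 0, 15]

```text
clock: 10.0
tcp_pos: [0.4597, -0.3013, -0.011]
orientation: [3.053, 0.734, 0.003]
contact_force: [-0.1, 0.4, -0.3]
grip_width: 0.047
gripper_force: 0.0
```

Call:
step_arm:
  moves:
    - [0, 0, 0, 0, 0, 0, 15]
    - [0, 0, 0, 0, 0, 0, 15]
    - [0, 0, 0, 0, 0, 0, 15]
    - [0, 0, 0, 0, 0, 0, 15]
    - [0, 0, 0, 0, 0, 0, 15]
    - [0, 0, 0, 0, 0, 0, 15]

```text
clock: 10.6
tcp_pos: [0.4594, -0.3015, -0.0112]
orientation: [3.054, 0.734, 0.002]
contact_force: [-1.6, 0.4, 6.8]
grip_width: 0.0258
gripper_force: 30.4
```

Call:
step_arm:
  moves:
    - [0, 0, -10, 0, 0, 0, 15]
    - [0, 0, -45, 0, 0, 0, 15]
    - [0, 0, -90, 0, 0, 0, 15]
    - [10, -35, -125, 0, 0, 0.14, 15]
    - [22, -75, -138, 0, 0, 0.28, 15]
    - [36, -120, -138, 0, 0, 0.42, 15]
    - [48, -160, -138, 0, 0, 0.548, 15]
    - [52, -173, -138, 0, 0, 0.548, 15]

```text
clock: 11.4
tcp_pos: [0.4251, -0.1191, 0.1262]
orientation: [-3.138, 0.119, 0.001]
contact_force: [-0.1, 0.1, -1.8]
grip_width: 0.0255
gripper_force: 30.1
```

Call:
step_arm:
  moves:
    - [0, 0, 0, 0, 0, 0, 15]
    - [0, 0, 0, 0, 0, 0, 15]

```text
clock: 11.6
tcp_pos: [0.4266, -0.1238, 0.1262]
orientation: [3.139, -0.119, 0.001]
contact_force: [0.4, -0.2, -1.8]
grip_width: 0.0254
gripper_force: 30.1
```

Run:
```python
from m import *
f=grab('wrist');W=world(f);o=st()
I=f['image'].astype(int)
m=big((f['depth']>0)&roi(260,375,220,440)&(W[...,2]>.06)&(I[...,2]>1.5*I[...,0])&(I[...,2]>40));P=W[m]
A=R.from_rotvec(o['orientation']).as_matrix();L=(P-o['tcp_pos'])@A*1000
print(m.sum())
for k in range(3): print(np.percentile(L[:,k],[0.5,1,5,50,95,99,99.5]).round(1))
print(rect(L/1000)); plan(426,-125.1,125,-4.5)
```

```text
t 11.65 tcp [ 0.4266 -0.1245  0.126 ] F [ 0.5 -0.4 -1.9] w 0.025
[[0.997, -0.077, 0.001], [-0.077, -0.997, -0.001], [0.001, 0.0, -1.0]]
11180
[-22.7 -22.3 -19.6   5.2  19.   19.2  19.3]
[-13.9 -13.8 -12.7  -1.3  10.3  11.4  11.6]
[-64.8 -64.7 -64.2 -57.7 -24.5 -14.9 -13.5]
(array([-2. , -1.5]), array([43.5, 28.1]), 1.0)
shift [-0.6  0.7  1. ] turn [ 0.    -0.001  0.001]
```

Call:
step_arm:
  moves:
    - [1, 1.7, 30, 0, 0, 0, 15]
    - [1, 1.7, 65, 0, 0, 0, 15]
    - [1, 1.7, 92, 0, 0, 0, 15]
    - [1, 1.7, 105, 0, 0, 0, 15]
    - [1, 1.7, 109, 0, 0, 0, 15]
    - [1, 1.7, 110, 0, 0, 0, 15]
    - [1, 1.7, 110.5, 0, 0, 0, 15]

```text
clock: 12.35
tcp_pos: [0.4272, -0.1265, 0.0157]
orientation: [3.139, -0.123, -0.0]
contact_force: [-3.8, -0.7, 9.3]
grip_width: 0.0257
gripper_force: 31.4
```

Call:
step_arm:
  moves:
    - [0, 0, 0.3, 0, 0, 0, 15]
    - [0, 0, 0.6, 0, 0, 0, 15]

```text
clock: 12.55
tcp_pos: [0.4273, -0.1265, 0.0157]
orientation: [3.138, -0.123, 0.0]
contact_force: [-5.2, -1.5, 14.7]
grip_width: 0.0254
gripper_force: 32.1
```

Call:
step_arm:
  moves:
    - [0, 0, -0.6, 0, 0, 0, 15]
    - [0, 0, -0.6, 0, 0, 0, 30]
    - [0, 0, -0.6, 0, 0, 0, 45]
    - [0, 0, -0.6, 0, 0, 0, 45]
    - [0, 0, -35, 0, 0, 0, 45]
    - [0, 0, -75, 0, 0, 0, 45]
    - [0, -30, -120, 0, 0, 0, 45]
    - [0, -60, -130, 0, 0, 0, 45]

```text
clock: 13.35
tcp_pos: [0.4342, -0.0658, 0.1484]
orientation: [3.139, -0.125, 0.01]
contact_force: [1.8, -0.1, -0.6]
grip_width: 0.0453
gripper_force: 0.0
```

Call:
step_arm:
  moves:
    - [-10, 0, 0, 0, 0, 0, 20]
    - [-10, 0, 0, 0, 0, 0, 20]
    - [-10, 0, 0, 0, 0, 0, 20]

```text
clock: 13.65
tcp_pos: [0.4211, -0.0653, 0.144]
orientation: [3.139, -0.121, -0.002]
contact_force: [-0.6, -0.1, -0.7]
grip_width: 0.0201
gripper_force: 0.0
```

Run:
```python
from m import *
st();f=grab('wrist','w5')
near('wrist',436,-1,40,40,90,f);near('wrist',426,-125,35,40,90,f);near('wrist',466,-67,200,18,36,f)
```

```text
t 13.65 tcp [ 0.4211 -0.0653  0.144 ] F [-0.6 -0.1 -0.7] w 0.0201
[[0.997, -0.077, -0.001], [-0.077, -0.997, -0.0], [-0.001, 0.0, -1.0]]
wrist 3439 (array([436.4,  -1.1]), array([26.6, 50.4]), 85.7) z [0.0425 0.0661 0.076 ]
wrist 3159 (array([ 426.4, -125.5]), array([26.5, 42.2]), 85.4) z [0.0428 0.0733 0.0804]
wrist 70900 (array([466.4, -65.8]), array([269.3, 170.3]), 85.6) z [0.0258 0.0274 0.0289]
```

View pics/w5.png

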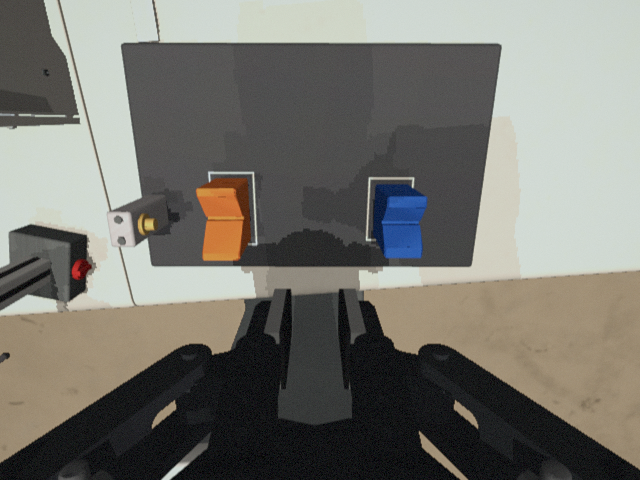

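Call:
step_arm:
  moves:
    - [5, 48, 0, 0, 0, 0, 84]
    - [10, 96, 0, 0, 0, -0.02, 84]
    - [15, 144, 0, 0, 0, -0.03, 84]
    - [20, 192, 0, 0, 0, -0.05, 84]
    - [25, 240, 0, 0, 0, -0.05, 84]
    - [30, 288, 0, 0, 0, -0.05, 84]
    - [34, 332, 0, 0, 0, -0.05, 84]
    - [36, 349, 0, 0, 0, -0.05, 84]
  grip_force: 40

```text
clock: 14.5
tcp_pos: [0.4286, -0.4214, 0.1435]
orientation: [3.139, -0.052, -0.003]
contact_force: [0.2, 0.2, -0.2]
grip_width: 0.0839
gripper_force: 0.0
```

Call:
step_arm:
  moves:
    - [0, 0, 0, 0, 0, 0, 84]
    - [0, 0, 0, 0, 0, 0, 84]

```text
clock: 14.7
tcp_pos: [0.4307, -0.4144, 0.1435]
orientation: [-3.14, 0.042, 0.002]
contact_force: [0.2, 1.0, 0.4]
grip_width: 0.0837
gripper_force: 0.0
```

```bash
cat > rol.py <<'E'
from m import *
o=st();print('q',np.round(o['joints'],2))
f=grab('wrist','w6');W=world(f);g=f['image'].max(-1)
m=(f['depth']>0)&(np.hypot(W[...,0]-.462,W[...,1]+.416)<.115)&(W[...,2]>.048)&(W[...,2]<.075)
P=W[m];c,s,a=rect(P);print('all',c,s,a)
d=big(m&(g<75)&(W[...,2]>.05));print('drum',rect(W[d]),np.percentile(W[d][:,2],[50,98]))
for a,b in((.055,.058),):pass
v=W[d];x=np.percentile(v[:,0],[1,99]);print(x)
E
python3 rol.py
```

```text
t 14.7 tcp [ 0.4307 -0.4144  0.1435] F [0.2 1.  0.4] w 0.0837
[[1.0, -0.027, -0.002], [-0.027, -1.0, 0.002], [-0.002, -0.002, -1.0]]
q [ 0.54  0.42  0.15  1.81 -0.08  0.92 -0.87]
all [ 464.  -416.1] [ 39.5 193.7] 88.1
drum (array([ 462.3, -416.1]), array([38.5, 72.5]), 88.3) [0.06196652 0.06504188]
[0.43028084 0.49804197]
```

View pics/w6.png

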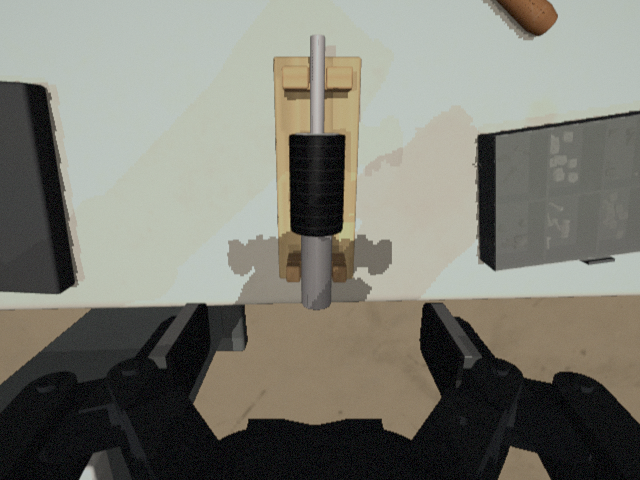

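Wrist view: roller lies in the cradle, drum centre at (317,185), thick journal towards the robot. Joint 7 suggests gripping half a turn round, so the later 93° turn stays in range.

Call:
step_arm:
  moves:
    - [10, 0.3, 0, 0, 0, -0.15, 84]
    - [20, 0.6, 0, 0, 0, -0.3, 84]
    - [33, 0.8, 0, 0, 0, -0.45, 84]
    - [33, 0.8, 0, 0, 0, -0.6, 84]
    - [33, 0.8, 0, 0, 0, -0.75, 84]
    - [33, 0.8, 0, 0, 0, -0.9, 84]
    - [33, 0.8, 0, 0, 0, -1.05, 84]
    - [33, 0.8, 0, 0, 0, -1.2, 84]

```text
clock: 15.55
tcp_pos: [0.4648, -0.4146, 0.1446]
orientation: [-2.607, -1.751, -0.0]
contact_force: [0.1, 0.3, 0.3]
grip_width: 0.0839
gripper_force: 0.0
```

Call:
step_arm:
  moves:
    - [0, 0, 0, 0, 0, -0.15, 84]
    - [0, 0, 0, 0, 0, -0.3, 84]
    - [0, 0, 0, 0, 0, -0.45, 84]
    - [0, 0, 0, 0, 0, -0.6, 84]
    - [0, 0, 0, 0, 0, -0.75, 84]
    - [0, 0, 0, 0, 0, -0.9, 84]
    - [0, 0, 0, 0, 0, -1.05, 84]
    - [0, 0, 0, 0, 0, -1.2, 84]

```text
clock: 16.35
tcp_pos: [0.4647, -0.4147, 0.1447]
orientation: [-1.163, -2.918, -0.0]
contact_force: [-0.4, -0.2, 0.3]
grip_width: 0.084
gripper_force: 0.0
```

Call:
step_arm:
  moves:
    - [0, 0, 0, 0, 0, -0.15, 84]
    - [0, 0, 0, 0, 0, -0.3, 84]
    - [0, 0, 0, 0, 0, -0.45, 84]
    - [0, 0, 0, 0, 0, -0.6, 84]
    - [0, 0, 0, 0, 0, -0.738, 84]
    - [0, 0, 0, 0, 0, -0.738, 84]
    - [0, 0, 0, 0, 0, -0.738, 84]

```text
clock: 17.05
tcp_pos: [0.4645, -0.4157, 0.1447]
orientation: [-0.05, -3.141, -0.0]
contact_force: [0.3, -0.1, 0.1]
grip_width: 0.0839
gripper_force: 0.0
```

Run:
```python
from m import *
o=st();print(np.round(o['joints'],2));plan(464,-416.1,-5,178.3)
```

```text
t 17.05 tcp [ 0.4645 -0.4157  0.1447] F [ 0.3 -0.1  0.1] w 0.0839
[[-0.999, 0.032, -0.0], [0.032, 0.999, 0.0], [0.0, 0.0, -1.0]]
[ 1.03  0.51 -0.54  1.71  0.3   1.01  1.92]
shift [  0.4  -0.5 149.7] turn [ 0.    -0.    -0.002]
```

Call:
step_arm:
  moves:
    - [0.4, -0.5, 40, 0, 0, 0, 84]
    - [0.4, -0.5, 80, 0, 0, 0, 84]
    - [0.4, -0.5, 115, 0, 0, 0, 84]
    - [0.4, -0.5, 138, 0, 0, 0, 84]
    - [0.4, -0.5, 149, 0, 0, 0, 84]
    - [0.4, -0.5, 149, 0, 0, 0, 84]
    - [0.4, -0.5, 149, 0, 0, 0, 60]
    - [0.4, -0.5, 149, 0, 0, 0, 30]

```text
clock: 17.85
tcp_pos: [0.465, -0.4181, -0.0027]
orientation: [0.048, 3.139, -0.003]
contact_force: [0.3, -0.2, -0.4]
grip_width: 0.0576
gripper_force: 0.0
```

Call:
step_arm:
  moves:
    - [0, 0, 0, 0, 0, 0, 30]
    - [0, 0, 0, 0, 0, 0, 30]
    - [0, 0, 0, 0, 0, 0, 30]
    - [0, 0, 0, 0, 0, 0, 30]
    - [0, 0, 0, 0, 0, 0, 30]

```text
clock: 18.35
tcp_pos: [0.4645, -0.4178, -0.0029]
orientation: [0.047, 3.14, -0.002]
contact_force: [-0.1, 1.7, 5.8]
grip_width: 0.0388
gripper_force: 39.6
```

Call:
step_arm:
  moves:
    - [0, 0, -8, 0, 0, 0, 30]
    - [0, 0, -20, 0, 0, 0, 30]
    - [0, 0, -40, 0, 0, 0, 30]
    - [0, 0, -65, 0, 0, 0, 30]
    - [0, 0, -95, 0, 0, 0, 30]
    - [0, 0, -125, 0, 0, 0, 30]
    - [0, 0, -135, 0, 0, 0, 30]
    - [0, 0, -135, 0, 0, 0, 30]

```text
clock: 19.15
tcp_pos: [0.4645, -0.4181, 0.1324]
orientation: [0.047, 3.139, -0.004]
contact_force: [0.6, 0.2, -3.6]
grip_width: 0.0389
gripper_force: 40.8
```

Run:
```python
from m import *
o=st();print(np.round(o['joints'],2));plan(431.4,-63.3,130,85.4)
f=grab('wrist','w7');W=world(f)
m=(f['depth']>0)&(abs(W[...,1]+.416)<.015)&(W[...,2]>.13)&(W[...,2]<.23);m=m&roi(0,640,0,300);P=W[m];print(m.sum(),rect(P))
c=[ (round(x,3),np.round(np.percentile(P[abs(P[:,0]-x)<.003][:,2],98),4)) for x in np.arange(.36,.44,.01) if (abs(P[:,0]-x)<.003).any()];print(c)
```

```text
t 19.15 tcp [ 0.4645 -0.4181  0.1324] F [ 0.6  0.2 -3.6] w 0.0389
[[-1.0, 0.03, 0.002], [0.03, 1.0, -0.002], [-0.003, -0.002, -1.0]]
[ 1.03  0.52 -0.54  1.72  0.31  0.98  1.91]
shift [ 43.8 353.7   1.5] turn [0.    0.004 1.621]
20067 (array([ 405.8, -415.9]), array([30. , 79.3]), 89.9)
[(np.float64(0.37), np.float64(0.1919)), (np.float64(0.38), np.float64(0.1919)), (np.float64(0.39), np.float64(0.1919)), (np.float64(0.4), np.float64(0.1919)), (np.float64(0.41), np.float64(0.1918)), (np.float64(0.42), np.float64(0.192)), (np.float64(0.43), np.float64(0.1996)), (np.float64(0.44), np.float64(0.1998))]
```

View pics/w7.png

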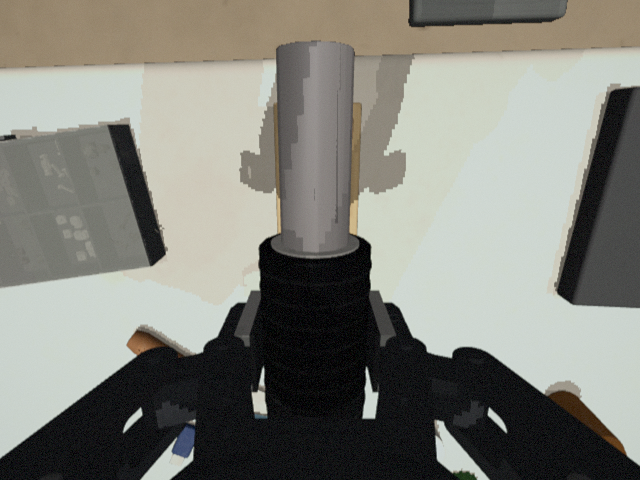

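Wrist view: roller held level by the drum; journal end at (315,45), drum shoulder at (315,240). Carry it to above the blocks.

Call:
step_arm:
  moves:
    - [5, 40, -10, 0, 0, 0.14, 30]
    - [11, 85, -15, 0, 0, 0.28, 30]
    - [16, 130, -15, 0, 0, 0.42, 30]
    - [22, 175, -15, 0, 0, 0.56, 30]
    - [27, 220, -15, 0, 0, 0.7, 30]
    - [33, 265, -15, 0, 0, 0.84, 30]
    - [38, 305, -15, 0, 0, 0.98, 30]
    - [43, 340, -15, 0, 0, 1.12, 30]

```text
clock: 20.0
tcp_pos: [0.4291, -0.0742, 0.1441]
orientation: [-1.713, -2.63, 0.002]
contact_force: [1.2, 0.5, -3.1]
grip_width: 0.039
gripper_force: 41.1
```

Run:
```python
from m import *
o=st();print(np.round(o['joints'],2));plan(431.4,-63.3,130,85.4)
```

```text
t 20.0 tcp [ 0.4291 -0.0742  0.1441] F [ 1.2  0.5 -3.1] w 0.039
[[-0.405, 0.915, -0.003], [0.915, 0.405, 0.001], [0.002, -0.002, -1.0]]
[ 0.5   0.2  -0.52  2.13  0.13  0.84  0.32]
shift [ 9.   6.6 14.1] turn [-0.003 -0.001  0.497]
```

Call:
step_arm:
  moves:
    - [4, 3, 5, 0, 0, 0.14, 30]
    - [7, 5, 15, 0, 0, 0.28, 30]
    - [9, 6, 30, 0, 0, 0.42, 30]
    - [9, 6, 40, 0, 0, 0.497, 30]
    - [9, 6, 44, 0, 0, 0.497, 30]
    - [9, 6, 44, 0, 0, 0.497, 30]
    - [9, 6, 44, 0, 0, 0.497, 30]

```text
clock: 20.7
tcp_pos: [0.4325, -0.0657, 0.1014]
orientation: [-2.302, -2.137, 0.001]
contact_force: [0.0, -0.3, -2.3]
grip_width: 0.039
gripper_force: 41.1
```

```bash
cat > al.py <<'E'
from m import *
o=st();plan(431.4,-63.3,24.5,85.4)
f=grab('wrist','w8');W=world(f);ok=f['depth']>0
zt=o['tcp_pos'][2]+.0475
m=big(ok&(W[...,2]>zt+.003)&(W[...,2]<zt+.0145)&roi(200,440,0,300)&(np.hypot(W[...,0]-.4364,W[...,1]+.001)<.05));P=W[m]
print('journal',m.sum(),rect(P),'top',np.percentile(P[:,2],98))
m=ok&(W[...,2]<.080)&(W[...,2]>.04)&(np.hypot(W[...,0]-.4364,W[...,1]+.001)<.04);print('orange',rect(W[m]))
f=grab('top');W=world(f);ok=f['depth']>0
m=big(ok&(W[...,2]>zt-.003)&(W[...,2]<zt+.03)&(np.hypot(W[...,0]-.431,W[...,1]+.063)<.12)&roi(200,400,200,330));print('top',m.sum(),rect(W[m]))
E
python3 al.py
```

```text
t 20.7 tcp [ 0.4325 -0.0657  0.1014] F [ 0.  -0.3 -2.3] w 0.039
[[0.074, 0.997, -0.001], [0.997, -0.074, 0.0], [0.0, -0.001, -1.0]]
shift [ 2.3 -1.2 76.9] turn [-0.001 -0.     0.006]
journal 16635 (array([436.4,  -7.5]), array([79.9, 39.4]), 85.9) top 0.16249131534903993
orange (array([436. ,  -0.8]), array([25.5, 50. ]), 85.7)
top 98 (array([ 426.8, -137. ]), array([49.4,  9.9]), 85.0)
```

View pics/w8.png

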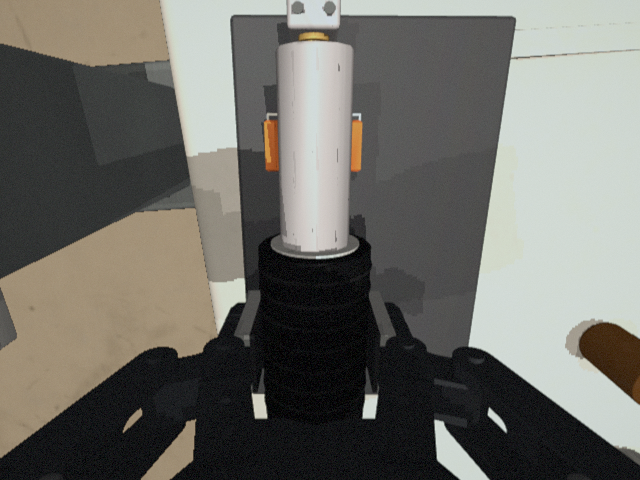

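Wrist view: thick journal centred over the orange block at (315,145), stop pin above at (315,37).

Run:
```python
from m import *
f=grab('wrist');W=world(f);ok=f['depth']>0
m=ok&(abs(W[...,0]-.436)<.016)&(W[...,1]>-.024)&(W[...,1]<.06)&(W[...,2]>.145)&(W[...,2]<.165);P=W[m];print(rect(P),len(P))
for y in(-.018,-.001,.015):
    Q=P[abs(P[:,1]-y)<.003];print(y,(Q[:,0].min()*1000).round(1),(Q[:,0].max()*1000).round(1),Q[:,2].max())
print('end y',np.percentile(P[:,1],[99,99.8]))
m=ok&(W[...,2]>.06)&(W[...,2]<.08)&(abs(W[...,0]-.44)<.02)&(W[...,1]>.03);Q=W[m];print('pin',len(Q),rect(Q) if len(Q)>2 else '',Q[:,1].min() if len(Q) else '')
```

```text
(array([437.8,   3.7]), array([57.3, 24.2]), 85.6) 14171
-0.018 424.0 448.2 0.1623280830928956
-0.001 425.4 449.7 0.162105495170223
0.015 426.4 450.6 0.16262483322263985
end y [0.03149505 0.0321889 ]
pin 400 (array([440.3,  50.3]), array([ 4.7, 23.8]), 86.7) 0.04786052355936524
```

Call:
step_arm:
  moves:
    - [1, -1.4, 20, 0, 0, 0, 30]
    - [1, -1.4, 40, 0, 0, 0, 30]
    - [1, -1.4, 55, 0, 0, 0, 30]
    - [1, -1.4, 65, 0, 0, 0, 30]
    - [1, -1.4, 70, 0, 0, 0, 30]
    - [1, -1.4, 72, 0, 0, 0, 30]
    - [1, -1.4, 73, 0, 0, 0, 30]
    - [1, -1.4, 74, 0, 0, 0, 30]

```text
clock: 21.65
tcp_pos: [0.432, -0.0646, 0.0281]
orientation: [2.304, 2.135, 0.001]
contact_force: [0.4, -0.4, -2.7]
grip_width: 0.039
gripper_force: 41.1
```

Call:
step_arm:
  moves:
    - [0, 0, 0.5, 0, 0, 0, 30]
    - [0, 0, 1, 0, 0, 0, 30]

```text
clock: 21.85
tcp_pos: [0.4317, -0.0646, 0.0269]
orientation: [2.304, 2.135, 0.001]
contact_force: [0.7, 0.2, -3.3]
grip_width: 0.0392
gripper_force: 41.1
```

Call:
step_arm:
  moves:
    - [0, 0, 0.5, 0, 0, 0, 30]
    - [0, 0, 1, 0, 0, 0, 30]
    - [0, 0, 1.5, 0, 0, 0, 30]

```text
clock: 22.15
tcp_pos: [0.4316, -0.0646, 0.0253]
orientation: [2.304, 2.135, 0.0]
contact_force: [-2.3, -0.1, 6.5]
grip_width: 0.0388
gripper_force: 41.9
```

Call:
step_arm:
  moves:
    - [0, 0, 0.5, 0, 0, 0, 30]
    - [0, 0, 1, 0, 0, 0, 30]

```text
clock: 22.35
tcp_pos: [0.4316, -0.0646, 0.0251]
orientation: [2.304, 2.135, -0.001]
contact_force: [-6.4, 0.7, 22.3]
grip_width: 0.0388
gripper_force: 43.5
```

Call:
step_arm:
  moves:
    - [0, 0, -1, 0, 0, 0, 30]
    - [0, 0, -1, 0, 0, 0, 38]
    - [0, 0, -1, 0, 0, 0, 42]
    - [0, 0, -1, 0, 0, 0, 48]
    - [0, 0, -1, 0, 0, 0, 58]
    - [0, 0, -1, 0, 0, 0, 66]
    - [0, 0, -1, 0, 0, 0, 66]
  grip_force: 20

```text
clock: 23.05
tcp_pos: [0.4315, -0.0646, 0.0251]
orientation: [2.304, 2.135, 0.0]
contact_force: [0.2, -0.0, -0.7]
grip_width: 0.0661
gripper_force: 0.0
```

Call:
step_arm:
  moves:
    - [0, 0, -20, 0, 0, 0, 66]
    - [0, 0, -50, 0, 0, 0, 66]
    - [0, 0, -90, 0, 0, 0, 66]
    - [0, 0, -125, 0, 0, 0, 66]
    - [-30, 0, -140, 0, 0, 0, 66]
    - [-50, 0, -150, 0, 0, 0, 66]
    - [-50, 0, -150, 0, 0, 0, 66]
    - [-50, 0, -150, 0, 0, 0, 66]

```text
clock: 23.85
tcp_pos: [0.4275, -0.1144, 0.175]
orientation: [2.305, 2.134, 0.0]
contact_force: [0.4, -0.1, 0.3]
grip_width: 0.0658
gripper_force: 0.0
```

```bash
cat > chk.py <<'E'
from m import *
import sys
o=st();f=grab('wrist',sys.argv[1]);W=world(f);ok=f['depth']>0
a=np.array([.436,-.001]);u=np.array([-.0785,-.9969]);n=np.array([.9969,-.0785])
s=(W[...,:2]-a)@u*1000;t=(W[...,:2]-a)@n*1000;z=W[...,2]*1000
for k in range(-40,170,10):
    m=ok&(abs(s-k)<3)&(abs(t)<22)&(z>60)&(z<110)
    if m.sum()>10: print(k,'ztop',np.percentile(z[m],97).round(1),'t at top',t[m&(z>np.percentile(z[m],90))].mean().round(1))
m=ok&(abs(t)<14)&(z>60)&(z<90)&(s<0)&(s>-42);print('end s',np.percentile(s[m],[.5,2]))
E
python3 chk.py w9
```

```text
t 23.85 tcp [ 0.4275 -0.1144  0.175 ] F [ 0.4 -0.1  0.3] w 0.0658
[[0.077, 0.997, 0.0], [0.997, -0.077, 0.0], [0.0, 0.0, -1.0]]
-30 ztop 84.7 t at top -0.4
-20 ztop 85.0 t at top -0.1
-10 ztop 84.6 t at top 0.2
0 ztop 84.7 t at top -0.3
10 ztop 84.5 t at top -0.3
20 ztop 84.9 t at top 0.2
30 ztop 92.7 t at top -0.2
40 ztop 92.8 t at top -0.5
50 ztop 92.9 t at top -0.6
60 ztop 92.8 t at top -0.4
70 ztop 92.8 t at top -0.1
80 ztop 93.1 t at top 0.1
90 ztop 92.8 t at top -0.4
100 ztop 91.2 t at top 0.4
110 ztop 79.2 t at top 1.9
120 ztop 80.3 t at top -0.7
130 ztop 80.3 t at top -0.1
140 ztop 78.0 t at top 0.3
150 ztop 78.1 t at top -1.4
160 ztop 77.6 t at top -0.7
end s [-33.86562596 -33.32757481]
```

View pics/w9.png

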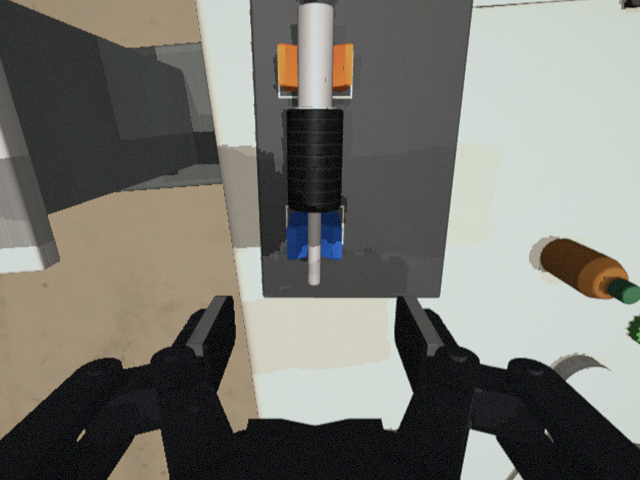

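Wrist view: roller seated, drum at (315,160) between orange (315,70) and blue (315,235); heights show it level and centred within 1 mm. Now the gauge.

Call:
step_arm:
  moves:
    - [35, -6, -10, 0, 0, 0.14, 66]
    - [70, -13, -20, 0, 0, 0.28, 66]
    - [105, -19, -20, 0, 0, 0.42, 66]
    - [140, -26, -20, 0, 0, 0.56, 66]
    - [175, -32, -20, 0, 0, 0.7, 66]
    - [210, -39, -20, 0, 0, 0.84, 66]
    - [245, -45, -20, 0, 0, 0.98, 66]
    - [272, -45, -20, 0, 0, 1.12, 66]

```text
clock: 24.7
tcp_pos: [0.4016, 0.1607, 0.1945]
orientation: [-3.078, -0.628, 0.002]
contact_force: [0.8, 0.3, -0.2]
grip_width: 0.0659
gripper_force: 0.0
```

Run:
```python
from m import *
o=st();print(np.round(o['joints'],2));plan(398,164,195,-15.5)
f=grab('top');W=world(f);ok=f['depth']>0
m=ok&roi(170,225,265,320)
for a,b in((.018,.032),(.142,.17)):
    Q=W[m&(W[...,2]>a)&(W[...,2]<b)];print('gauge',a,len(Q),rect(Q) if len(Q)>2 else '')
```

```text
t 24.7 tcp [0.4016 0.1607 0.1945] F [ 0.8  0.3 -0.2] w 0.0659
[[0.92, 0.392, -0.001], [0.392, -0.92, -0.0], [-0.001, -0.0, -1.0]]
[ 0.05  0.13 -0.61  2.08  0.09  0.96 -1.78]
shift [-2.  -4.5 -0.5] turn [0.    0.001 0.673]
gauge 0.018 319 (array([397.8, 161.5]), array([49.8, 64.2]), 88.7)
gauge 0.142 99 (array([372.1, 175.5]), array([22.2, 76. ]), 73.8)
```

Call:
step_arm:
  moves:
    - [-1, -2, 0, 0, 0, 0.14, 66]
    - [-2, -4, 0, 0, 0, 0.28, 66]
    - [-2, -4.5, 0, 0, 0, 0.42, 66]
    - [-2, -4.5, 0, 0, 0, 0.56, 66]
    - [-2, -4.5, 0, 0, 0, 0.673, 66]
    - [-2, -4.5, 0, 0, 0, 0.673, 66]
    - [-2, -4.5, 0, 0, 0, 0.673, 66]

```text
clock: 25.45
tcp_pos: [0.3992, 0.1619, 0.1946]
orientation: [3.114, -0.413, -0.002]
contact_force: [0.3, 0.3, -0.0]
grip_width: 0.066
gripper_force: 0.0
```

Run:
```python
from m import *
o=st();print(np.round(o['joints'],2))
f=grab('wrist','w10')
near('wrist',398,164,60,144,156,f);near('wrist',398,164,60,18,32,f);near('wrist',345,180,60,90,144,f)
```

```text
t 25.45 tcp [0.3992 0.1619 0.1946] F [ 0.3  0.3 -0. ] w 0.066
[[0.965, -0.261, -0.001], [-0.261, -0.965, -0.0], [-0.001, 0.0, -1.0]]
[-0.01  0.12 -0.55  2.09  0.08  0.96 -2.44]
wrist 1160 (array([398.9, 168.5]), array([21.4, 22. ]), 74.5) z [0.1474 0.1494 0.1507]
wrist 2209 (array([398.6, 165. ]), array([55.8, 55.3]), 73.4) z [0.0213 0.0268 0.0285]
wrist 2690 (array([351.4, 181.4]), array([42.7, 40.3]), 70.1) z [0.1012 0.1302 0.1412]
```

View pics/w10.png

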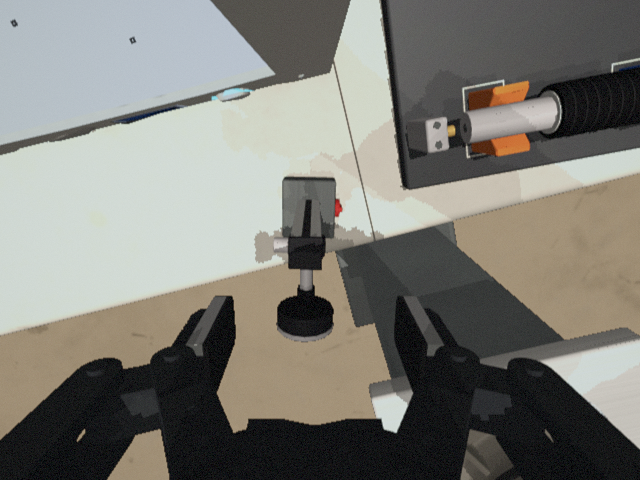

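Wrist view: gauge foot (310,205), column top (306,250), dial (305,318) pointing straight down the image, so the tool yaw matches; something pale sticks out at (280,245). Check its height.

Run:
```python
from m import *
f=grab('wrist');W=world(f)
for p in((280,245),(276,248),(287,240),(262,245),(306,250),(292,250),(306,225),(306,285),(306,300),(338,208),(322,255)): print(p,(W[p[1],p[0]]*1000).round(0),f['image'][p[1],p[0]])
plan(398.9,168.5,82,-15.5)
```

```text
(280, 245) [395. 190. 104.] [210 208 204]
(276, 248) [394. 193. 104.] [185 182 177]
(287, 240) [397. 184. 102.] [154 149 145]
(262, 245) [369. 227.   1.] [165 159 146]
(306, 250) [401. 167. 149.] [22 22 21]
(292, 250) [403. 176. 149.] [45 46 44]
(306, 225) [409. 166. 120.] [14 22 21]
(306, 285) [358. 180. 103.] [146 141 136]
(306, 300) [350. 182. 111.] [18 19 23]
(338, 208) [392. 141.  24.] [183  48  42]
(322, 255) [395. 158. 149.] [23 23 21]
shift [ -2.2  -6.5 112.8] turn [0.    0.001 0.005]
```

Call:
step_arm:
  moves:
    - [-1.7, -5, 30, 0, 0, 0.005, 66]
    - [-1.7, -5, 60, 0, 0, 0.005, 66]
    - [-1.7, -5, 85, 0, 0, 0.005, 66]
    - [-1.7, -5, 100, 0, 0, 0.005, 66]
    - [-1.7, -5, 107.5, 0, 0, 0.005, 66]
    - [-1.7, -5, 107.5, 0, 0, 0.005, 66]
    - [-1.7, -5, 107.5, 0, 0, 0.005, 50]
    - [-1.7, -5, 107.5, 0, 0, 0.005, 40]
  grip_force: 50

```text
clock: 26.35
tcp_pos: [0.4002, 0.1671, 0.0885]
orientation: [-3.112, 0.428, -0.003]
contact_force: [0.3, 0.4, -0.8]
grip_width: 0.0403
gripper_force: 0.0
```

Call:
step_arm:
  moves:
    - [0, 0, 0, 0, 0, 0, 32]
    - [0, 0, 0, 0, 0, 0, 26]
    - [0, 0, 0, 0, 0, 0, 20]
    - [0, 0, 0, 0, 0, 0, 10]
    - [0, 0, 0, 0, 0, 0, 10]
    - [0, 0, 0, 0, 0, 0, 10]
    - [0, 0, 0, 0, 0, 0, 10]

```text
clock: 27.05
tcp_pos: [0.4, 0.1673, 0.0881]
orientation: [-3.111, 0.428, -0.001]
contact_force: [-0.1, 1.9, 5.7]
grip_width: 0.0193
gripper_force: 49.7
```

Call:
step_arm:
  moves:
    - [0, 0, -5, 0, 0, 0, 10]
    - [0, 0, -20, 0, 0, 0, 10]
    - [0, 0, -50, 0, 0, 0, 10]
    - [0, 0, -85, 0, 0, 0, 10]
    - [0, 0, -115, 0, 0, 0, 10]
    - [5, 6, -128, 0, 0, 0, 10]
    - [15, 20, -130, 0, 0, 0, 10]
    - [30, 40, -130, 0, 0, -0.03, 10]

```text
clock: 27.85
tcp_pos: [0.4165, 0.12, 0.2176]
orientation: [3.118, -0.377, -0.001]
contact_force: [0.7, 0.4, -5.5]
grip_width: 0.019
gripper_force: 49.8
```

Call:
step_arm:
  moves:
    - [20, 27, 0, 0, 0, -0.03, 10]
    - [40, 54, 0, 0, 0, -0.06, 10]
    - [60, 81, 0, 0, 0, -0.09, 10]
    - [80, 108, 0, 0, 0, -0.12, 10]
    - [100, 135, 0, 0, 0, -0.14, 10]
    - [113, 152, 0, 0, 0, -0.16, 10]
    - [121, 162, 0, 0, 0, -0.162, 10]
    - [121, 162, 0, 0, 0, -0.162, 10]

```text
clock: 28.65
tcp_pos: [0.4953, -0.0679, 0.2167]
orientation: [3.138, -0.133, -0.003]
contact_force: [-0.4, -0.5, -5.2]
grip_width: 0.0189
gripper_force: 49.9
```

Call:
step_arm:
  moves:
    - [0, 0, 0, 0, 0, 0, 10]
    - [0, 0, 0, 0, 0, 0, 10]

```text
clock: 28.85
tcp_pos: [0.4953, -0.0646, 0.2174]
orientation: [-3.139, 0.124, 0.001]
contact_force: [0.6, -0.1, -5.0]
grip_width: 0.0192
gripper_force: 49.9
```

```bash
cat > gg.py <<'E'
from m import *
import sys
o=st();f=grab('wrist',sys.argv[1]);x,y,z=np.array(o['tcp_pos'])*1000
print(np.round(o['joints'],2))
near('wrist',x,y,22,z+56,z+66,f)   # column top
f2,W,m=near('wrist',x-60,y+5,32,z+30,z+60,f)
near('wrist',x,y,45,z-70,z-58,f)   # foot top
plan(490.7,-68.6,z,-4.5)
E
python3 gg.py w11
```

```text
t 28.85 tcp [ 0.4953 -0.0646  0.2174] F [ 0.6 -0.1 -5. ] w 0.0192
[[0.997, -0.079, -0.001], [-0.079, -0.997, 0.001], [-0.001, -0.0, -1.0]]
[ 0.32  0.2  -0.36  1.93  0.08  1.03 -1.72]
wrist 4499 (array([494.9, -64.5]), array([41.9, 24. ]), 85.7) z [0.274  0.2789 0.2832]
wrist 801 (array([443.2, -59.9]), array([33. ,  2.9]), 86.4) z [0.2475 0.2508 0.2553]
wrist 4378 (array([494.1, -66.9]), array([56.6, 56.1]), 85.2) z [0.1501 0.1562 0.1576]
shift [-4.4  4.2  0.1] turn [-0.     0.001 -0.001]
```

View pics/w11.png

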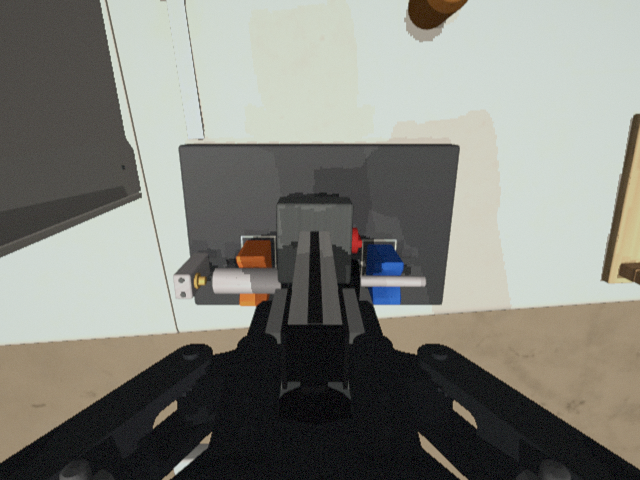

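Wrist view: foot at (315,235) upright over the plate behind the roller, gauge yaw matching; bottle (430,10) clear. Correct by a few mm and lower to just above the drum.

Call:
step_arm:
  moves:
    - [-3.2, 4.6, 5, 0, 0, 0, 10]
    - [-3.2, 4.6, 25, 0, 0, 0, 10]
    - [-3.2, 4.6, 45, 0, 0, 0, 10]
    - [-3.2, 4.6, 65, 0, 0, 0, 10]
    - [-3.2, 4.6, 76, 0, 0, 0, 10]
    - [-3.2, 4.6, 80, 0, 0, 0, 10]
    - [-3.2, 4.6, 80, 0, 0, 0, 10]

```text
clock: 29.6
tcp_pos: [0.4922, -0.0705, 0.1375]
orientation: [-3.139, 0.127, 0.001]
contact_force: [0.3, -0.2, -5.4]
grip_width: 0.0191
gripper_force: 49.8
```

```bash
python3 gg.py w12
python3 - <<'E'
from m import *
f=grab('side','s12');i=cv2.imread('pics/s12.png')
cv2.imwrite('pics/c12.png',cv2.resize(i[150:310,220:400],(720,600)))
E
```

```text
t 29.6 tcp [ 0.4922 -0.0705  0.1375] F [ 0.3 -0.2 -5.4] w 0.0191
[[0.997, -0.081, -0.0], [-0.081, -0.997, 0.0], [-0.001, 0.0, -1.0]]
[ 0.31  0.29 -0.34  2.02  0.13  0.85 -1.76]
wrist 4514 (array([491.6, -70.5]), array([42. , 24.4]), 84.9) z [0.1941 0.1989 0.2033]
wrist 794 (array([440.1, -65.7]), array([33.1,  2.9]), 85.5) z [0.1677 0.171  0.1754]
wrist 4365 (array([490.9, -72.9]), array([56.7, 56. ]), 85.0) z [0.0705 0.0762 0.0777]
shift [-2.2 -1.8  0.6] turn [ 0.    -0.001 -0.003]
```

View pics/c12.png

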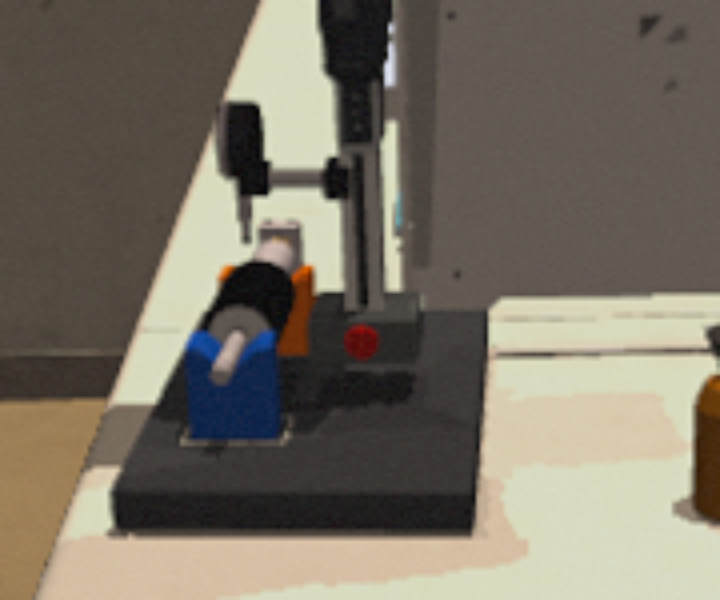

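Side crop: plunger tip (245,240) hangs just above the drum, roller and blocks undisturbed, foot behind the roller with its red knob to the right.

Call:
step_arm:
  moves:
    - [0, -1.4, 4, 0, 0, 0, 10]
    - [0, -1.4, 9, 0, 0, 0, 10]
    - [0, -1.4, 13, 0, 0, 0, 10]
    - [0, -1.4, 16, 0, 0, 0, 10]
    - [0, -1.4, 19, 0, 0, 0, 10]
    - [0, -1.4, 20.5, 0, 0, 0, 10]
    - [0, -1.4, 21.5, 0, 0, 0, 10]

```text
clock: 30.4
tcp_pos: [0.4925, -0.0692, 0.116]
orientation: [3.139, -0.128, -0.0]
contact_force: [-0.6, -1.2, -4.9]
grip_width: 0.0192
gripper_force: 49.9
```

Call:
step_arm:
  moves:
    - [0, 0, 0.6, 0, 0, 0, 10]
    - [0, 0, 1.2, 0, 0, 0, 10]

```text
clock: 30.6
tcp_pos: [0.4925, -0.0692, 0.115]
orientation: [3.139, -0.128, 0.0]
contact_force: [-0.5, 0.4, -4.1]
grip_width: 0.0196
gripper_force: 50.0
```

Call:
step_arm:
  moves:
    - [0, 0, 0.4, 0, 0, 0, 10]
    - [0, 0, 0.8, 0, 0, 0, 10]

```text
clock: 30.8
tcp_pos: [0.4927, -0.0692, 0.1145]
orientation: [3.139, -0.128, 0.001]
contact_force: [-2.2, -0.2, 3.0]
grip_width: 0.019
gripper_force: 51.0
```

Call:
step_arm:
  moves:
    - [0, 0, 0.4, 0, 0, 0, 10]
    - [0, 0, 0.8, 0, 0, 0, 10]

```text
clock: 31.0
tcp_pos: [0.493, -0.0691, 0.1145]
orientation: [3.139, -0.128, 0.001]
contact_force: [-4.3, 0.8, 11.6]
grip_width: 0.0188
gripper_force: 52.3
```

Call:
step_arm:
  moves:
    - [0, 0, -0.7, 0, 0, 0, 10]
    - [0, 0, -0.7, 0, 0, 0, 20]
    - [0, 0, -0.7, 0, 0, 0, 26]
    - [0, 0, -0.7, 0, 0, 0, 36]
    - [0, 0, -0.7, 0, 0, 0, 48]
    - [0, 0, -0.7, 0, 0, 0, 48]
    - [0, 0, -25, 0, 0, 0, 48]
    - [0, 0, -60, 0, 0, 0, 48]

```text
clock: 31.8
tcp_pos: [0.4909, -0.0691, 0.1723]
orientation: [-3.139, 0.128, 0.007]
contact_force: [0.5, -0.2, 0.3]
grip_width: 0.048
gripper_force: 0.0
```

Call:
step_arm:
  moves:
    - [0, 0, -40, 0, 0, 0, 48]
    - [0, 40, -60, 0, 0, 0, 48]
    - [0, 85, -70, 0, 0, 0, 48]
    - [-10, 125, -70, 0, 0, 0, 48]
    - [-20, 160, -70, 0, 0, 0, 48]
    - [-20, 160, -70, 0, 0, 0, 48]
    - [-20, 160, -70, 0, 0, 0, 48]

```text
clock: 32.5
tcp_pos: [0.4592, -0.2277, 0.2432]
orientation: [-3.139, 0.131, 0.0]
contact_force: [0.3, 1.0, -0.4]
grip_width: 0.048
gripper_force: 0.0
```

Run:
```python
from m import *
st();f=grab('wrist','w13');s=grab('side','s13');W=world(f)
near('wrist',491,-69,45,48,58,f)
near('wrist',491,-69,25,170,180,f)
near('wrist',431,-64,28,120,172,f)
Ws=world(s)
m=(s['depth']>0)&(abs(Ws[...,1]+.064)<.02)&(abs(Ws[...,0]-.431)<.02)&(Ws[...,2]>.085)&(Ws[...,2]<.125);P=Ws[m];print('plunger side',len(P),P.mean(0).round(4))
a=cv2.imread('pics/s13.png');b=cv2.imread('pics/w13.png')
cv2.imwrite('pics/c13.png',np.hstack([cv2.resize(a[150:300,230:380],(400,400)),cv2.resize(b[0:400,0:400],(400,400))]))
```

```text
t 32.5 tcp [ 0.4592 -0.2277  0.2432] F [ 0.3  1.  -0.4] w 0.048
[[0.997, -0.084, -0.0], [-0.084, -0.997, 0.0], [-0.0, -0.0, -1.0]]
wrist 2150 (array([491.2, -72.4]), array([57.1, 56.4]), 85.4) z [0.049  0.053  0.0549]
wrist 1142 (array([491.7, -68.5]), array([22.8, 21.3]), 83.5) z [0.1711 0.1756 0.177 ]
wrist 2442 (array([440.8, -65.5]), array([41.7, 36.1]), 82.6) z [0.1253 0.1561 0.1675]
plunger side 148 [ 0.4341 -0.0677  0.1027]
```

View pics/c13.png

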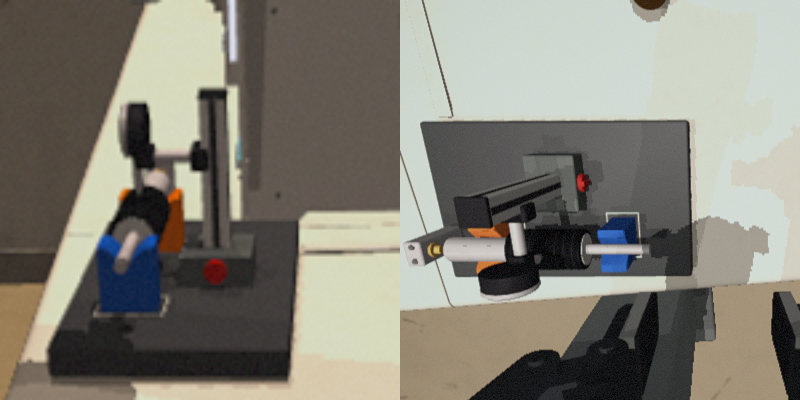

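The views show the gauge standing on the plate with its plunger down on the drum's middle. The roller is seated in both blocks, and the arm is clear. Gauge column is within about 1 mm of its target.

```bash
python3 -c "
from h import *
st();print(r.hand_in())"
```

```text
t 32.6 tcp [ 0.46   -0.2258  0.2433] F [ 0.5  0.1 -0.8] w 0.0482
[[0.997, -0.08, 0.0], [-0.08, -0.997, 0.001], [0.0, -0.001, -1.0]]
the job is handed in; nothing more can be done
None
```

The job is done and handed in at 32.6 s: both V-blocks are on their marks, the roller lies level in the Vs about 9 mm short of the stop, the gauge tip is within about 1 mm of the drum's middle by camera, and the oil bottle was not touched.

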